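# Restock the pigment-pot lane first-in-first-out

## Task

Swing the clear dust cover of the pot lane fully open, letting it down gently onto its stop, then pull the old white-lidded pots in the lane forward until they stand one behind the other against the front lip (the end with the orange tag). Load every new black-lidded pot standing on the bench upright into the lane behind the old ones, then close the cover gently and fully, and leave the other things on the bench alone.

Things in the scene. Friction and masses are not known exactly. Their poses are not given: they have to be found in the camera images.
- rack: pot lane rack, fixed: base board 312 x 132 x 10 mm. Origin under the lane's centre line at mid-length, on the bench top; x runs along the lane to its back end, y to the cover's hinge side, z up. The front end (-x) has an orange tag. Two 100 mm tall rest posts for the cover stand at x +-149, y -52 mm. Board and stop feet reach from y -61 to +180 mm.
- lane_front (a point): point at the foot of the front lip's inner face, on the lane's centre line and floor (10 mm above the bench); x axis along the lane to the back. The lane is 292 mm long and 66 mm wide, between side rails and end lips 6 mm thick whose tops are 26 mm above the bench
- cover (a joint): hinge of the clear dust cover, rad: 0 = closed, resting on the posts; 1.571 = fully open, lying back on its stop. Let go, it falls closed from below about 0.5 rad and falls open from above about 0.65 rad; the hinge is only lightly damped, so it slams if dropped.
- cover_hinge (a point): point on the cover's hinge line at mid-length, 64 mm from the lane's centre line on the rack's +y side, 16 mm above the bench; the hinge line runs along the rack's x. The cover is a bent clear sheet (0.25 kg, 300 mm long): a side panel 86 mm tall above the hinge and a top panel 116 mm wide; it swings up and over to the rack's +y
- cover_tab (a point): grip point in the cover's orange lift tab, 30 mm wide (along rack x), 10 mm thick, out 40 mm from the top panel's free edge; point 30 mm out, 171 mm from the hinge line. Held by its two sides 30 mm apart (fingers closing along rack x) it pivots freely in the fingers. Closed it points to rack -y, 102 mm above the bench; open it points straight up, 164 mm above it
- old_1_mid (a point): centre (half-way up) of an old pot: blue-grey jar with white lid, 64 mm tall, body 52 mm and lid 55 mm in diameter (lid: top 14 mm), 80 g; its z axis is the jar's axis. It starts in the middle or back part of the lane.
- old_2_mid (a point): the same for the second old pot, which starts behind the first
- new_1_mid (a point): centre (half-way up) of a new pot: cream jar with a black, plaster-smeared lid, 52 mm tall, body 52 mm and lid 55 mm in diameter (lid: top 14 mm), 60 g; z axis along the jar's axis. It starts on the bench to the right of the rack; two or three new pots are there in a run.
- new_2_mid (a point): the same for another new pot
- new_3_mid (a point): the same for another new pot
- beaker: bystander: grey measuring beaker, 81 mm in diameter, 92 mm tall, origin at the centre of its underside; not to be moved
- cast_block: bystander: white plaster block 68 x 92 x 44 mm, origin at the centre of its underside; not to be moved
- tape_roll: bystander: roll of tape lying flat, 109 mm in diameter, 24 mm tall, origin at the centre of its underside; not to be moved
Mind the look-alikes: they are no part of the job. What is shaped like the part that bears new_3_mid but green is not meant. What is shaped like the part that bears old_2_mid but brown is not meant.

How it is judged:
By the outcome, as a careful person would: the job done as asked, in the order asked, and still so for the second after the job is handed in, with the robot touching nothing.
Of new_1, new_2, new_3 only 2 to 3 are there at a start; the rules pass over those that are not, and their reading is None.
At some moment in a run one of new_1, new_2, new_3 may be knocked a few centimetres aside while the robot is not near it.
It also fails if it takes over 192 s, if anything falls off the work surface, if the arm or the gripper's body presses on something with over 40 N, if the wrist force passes 120 N, or if a joint passes its speed limit or range.

## Robot

A 7-joint arm with a two-finger parallel gripper is mounted at the origin on a cart in front of the work surface, level with it; the furniture and walls round the work are solid. World frame = base frame: x ahead of the robot, y to its left, z up, the work surface at z = 0. Lengths are in m, angles in degrees, forces in N, time in s.
With the tool pointing down it reaches from about 0.425 to 1.025 m from the base axis. Payload 9.4 kg.
Tool frame: the origin (TCP) lies between the finger pads; the fingertips stand 11 mm ahead of it and the grasp point (between the pads) lies 8 mm behind it; z points along the fingers, y is the direction in which the jaws open and shut (so a half turn about z gives the same grasp; the last joint's range is limited). The gripper opens to 85 mm and grips with 20 to 120 N. Pads are 22 mm wide; open, the fingers measure 114 mm over their backs; the gripper's body (76 mm by 85 mm) begins 54 mm behind the grasp point. The pads swing forward as they close: fully open they stand 13 mm farther back than shut.
Start: joints at [-75.957, 34.337, -0.143, 91.639, 0.103, 54.024, -4.572], TCP at [0.229, 0.688, 0.242] pointing down, gripper open.
Joint ranges: [-147.43, 147.43], [-19.82, 112.94], [-74.19, 73.91], [6.32, 146.72], [-59.91, 239.91], [6.04, 106.73], [-150.56, 150.56]. Speed limits (degrees/s): [127.2, 127.2, 172.46, 172.46, 180, 180, 180].

## Interface

Orientations are given as [roll, pitch, yaw] about the fixed x, y, z axes, in that order (R = Rz(yaw) Ry(pitch) Rx(roll)).
In Python, from bench import readout, imaging, env gives the robot as it stands.
- The arm moves only by the tool play_rows, never from a script. Its argument "commands" is text: rows parted by semicolons, each of 7 numbers parted by spaces: the shift along the tool's x, y, z in units of 50 mm (1.0 is 50 mm), then the turn, a rotation vector about the tool's x, y, z in units of 5 degrees (1.0 is 5 degrees), then the opening, from 0 (shut) to 1 (fully open). A call has 1 to 10 rows; each row is the pose to reach, as a shift and turn from the pose commanded when the call began, along the tool's axes at that moment; what a row does not reach only later rows make up. A row lasts 1/10 s, in which the tool goes at most 50 mm and 8.59 degrees, less where a joint would pass 70% of its speed; a pose out of reach is approached as far as the arm can. A call with a gripper value outside its range is refused whole. The fingers move at their own pace and stop on an object; "force" is the grip in N (left out, the last holds). Time passes only in rows, so rows that repeat a pose let the fingers close. It gives the time, the measured TCP pose, the force and the opening at its end, in the units of the state.
- readout.read_state(): the state, without advancing time (a new reading comes with each control period).
- imaging.get_image(name): name is "scene" or "top" or "wrist"; returns a dict with "image" (400x640x3 uint8, red, green, blue), "depth" (400x640 float32, m along the optical axis (not along the pixel's ray), 0 where there is no reading), "camera_matrix" (3x3 intrinsics, pixels), "k1" (the pictures are not rectified: a ray, as slopes to the right and down, at radius r is drawn at 1 + k1 r^2 times it, then the intrinsics apply), "T" (4x4, takes a point from camera to world coordinates); the wrist camera has in their place "hand_eye" (4x4, takes a point from camera to tool coordinates, whose origin is the TCP and whose axes are the flange's). Camera axes: x right, y down, z forward; pixel columns grow to the right and rows downward; lengths in m; the calibration is good to about 2 mm. A picture is of the moment at which its call begins: read the wrist's pose just before it.
- env.hand_in(): hands the job in, once; it reports no verdict.
The state is a dict: "clock": time; "qpos": joint angles; "joint_velocities": joint speeds; "effort": joint torques, N m; "ee_pos": TCP position; "tool_rot": TCP orientation; "wrist_force": force on the tool from outside, world axes, zero at the start; "moment": the same for the moment, N m; "width": finger opening in m.
Only numpy, scipy, OpenCV 4.12 (cv2) and the standard library are available. Lean on these libraries where they do the work, as an engineer would, in place of code of your own. Each camera call takes 0.05 s, during which the arm holds its last target.

## Working session

There is one attempt and no reset: what is moved stays moved. The work goes in short steps, Python scripts to look and compute and a tool call to move; the robot and the scene stay as the last step left them, time stands still between calls to the robot, and variables do not carry over. Pictures are saved under pics/ and viewed, and the job is handed in when it is done.

Besides the shell and the picture viewer there is one more tool, called after ">>>" as name(argument=value, ...) on one line, values as JSON. play_rows: Moves the arm, as the interface text tells. Its arguments: {"type":"object","properties":{"commands":{"type":"string"},"force":{"type":"number"}},"required":["commands"]}

```bash
ls; mkdir -p pics; python3 - <<'E'
from bench import readout, imaging
import cv2,numpy as np
print(readout.read_state())
for n in ["scene","top","wrist"]:
    d=imaging.get_image(n)
    cv2.imwrite(f"pics/{n}0.png",d["image"][:,:,::-1])
    np.savez(f"pics/{n}0.npz",**d)
    print(n,d["camera_matrix"],d["k1"],d.get("T",d.get("hand_eye")))
E
```

```text
pics
{'clock': 0.0, 'qpos': array([-75.95801151,  34.3856928 ,  -0.14395273,  91.68257417,
         0.10443281,  54.02395663,  -4.57300309]), 'joint_velocities': array([ 0.12284472, -0.01402362,  0.00677489,  0.08751202, -0.0665919 ,
        0.02569139, -0.00351018]), 'effort': array([ 5.27653356e-04, -7.76445365e+01,  1.56477492e+00, -2.58007711e+01,
        1.21982317e-02,  8.93030665e-03, -4.24955644e-06]), 'ee_pos': array([0.22917464, 0.68732788, 0.24139233]), 'tool_rot': array([-1.79908444e+02,  1.04489476e-02,  1.61565297e+02]), 'wrist_force': array([-0.09799403,  0.85023578,  0.08399984]), 'moment': array([ 0.01291674, -0.02163266,  0.03410823]), 'width': 0.08561585948607175}
scene [[486.78876652   0.         314.0567118 ]
 [  0.         486.78876652 198.99916251]
 [  0.           0.           1.        ]] -0.014420410326149971 [[ 0.69188995 -0.37314452  0.61810312 -0.2545892 ]
 [-0.72198518 -0.35156211  0.59593748 -0.88576157]
 [-0.00506917 -0.85858444 -0.51264711  0.75129542]
 [ 0.          0.          0.          1.        ]]
top [[364.25959316   0.         317.58734022]
 [  0.         364.25959316 200.2477305 ]
 [  0.           0.           1.        ]] -0.06498540546283361 [[-4.67320661e-04 -9.82227598e-01  1.87693174e-01  3.20915784e-01]
 [-9.99818833e-01 -3.11258524e-03 -1.87780037e-02 -1.18190255e-01]
 [ 1.90284845e-02 -1.87667945e-01 -9.82048196e-01  1.09938701e+00]
 [ 0.00000000e+00  0.00000000e+00  0.00000000e+00  1.00000000e+00]]
wrist [[353.67893766   0.         313.53648099]
 [  0.         353.67893766 200.93481923]
 [  0.           0.           1.        ]] -0.06762150162658405 [[ 6.14623026e-04 -9.59647008e-01 -2.81206761e-01  7.05868559e-02]
 [ 9.99999734e-01  7.00019216e-04 -2.03225852e-04 -1.45386554e-04]
 [ 3.91875217e-04 -2.81206562e-01  9.59647183e-01 -1.32124271e-01]
 [ 0.00000000e+00  0.00000000e+00  0.00000000e+00  1.00000000e+00]]
```

View pics/scene0.png

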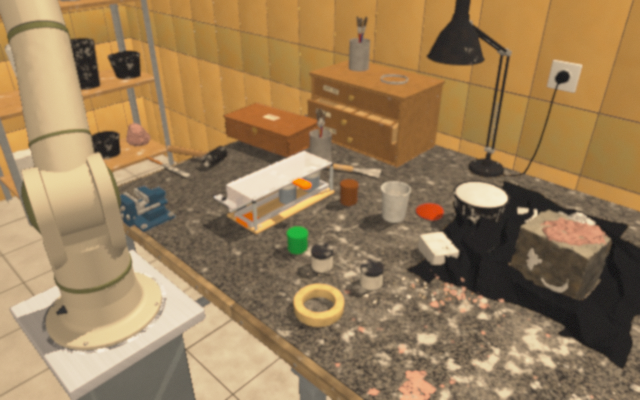

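View pics/top0.png

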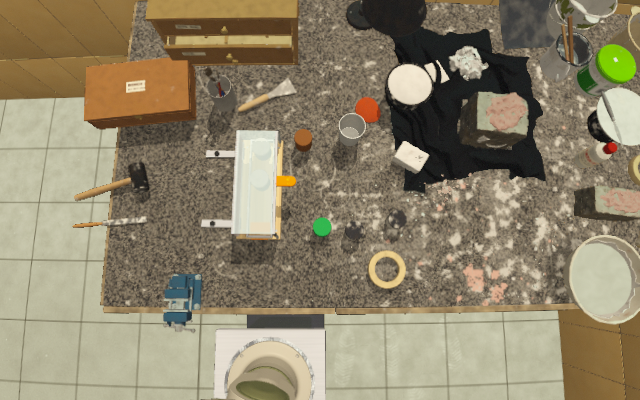

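```bash
cat > h.py <<'E'
import numpy as np,cv2
from scipy.spatial.transform import Rotation as R
def undist(d,u,v):
    K=d["camera_matrix"];k=float(d["k1"])
    xd=(u-K[0,2])/K[0,0];yd=(v-K[1,2])/K[1,1]
    x,y=xd,yd
    for _ in range(10):
        s=1+k*(x*x+y*y);x=xd/s;y=yd/s
    return x,y
def T_of(d,st=None):
    if "T" in d: return np.array(d["T"])
    T=np.eye(4);T[:3,:3]=R.from_euler('xyz',st["tool_rot"],degrees=True).as_matrix();T[:3,3]=st["ee_pos"]
    return T@np.array(d["hand_eye"])
def at_z(d,u,v,z,st=None):
    T=T_of(d,st);x,y=undist(d,u,v);r=T[:3,:3]@np.array([x,y,1]);o=T[:3,3]
    return o+r*(z-o[2])/r[2]
def at_d(d,u,v,st=None):
    T=T_of(d,st);x,y=undist(d,u,v)
    z=float(d["depth"][int(round(v)),int(round(u))])
    return T[:3,:3]@(np.array([x,y,1])*z)+T[:3,3]
def cloud(d,st=None):
    T=T_of(d,st);h,w=d["depth"].shape
    uu,vv=np.meshgrid(np.arange(w),np.arange(h));x,y=undist(d,uu.astype(float),vv.astype(float))
    z=d["depth"];P=np.stack([x*z,y*z,z],-1)@T[:3,:3].T+T[:3,3];P[z==0]=np.nan
    return P
def proj(d,p,st=None):
    T=T_of(d,st);q=np.linalg.inv(T)@np.append(p,1);x,y=q[0]/q[2],q[1]/q[2];s=1+float(d["k1"])*(x*x+y*y);K=d["camera_matrix"]
    return K[0,0]*x*s+K[0,2],K[1,1]*y*s+K[1,2]
def crop(im,x0,y0,x1,y1,f,name):
    c=im[y0:y1,x0:x1,::-1];cv2.imwrite(name,cv2.resize(c,None,fx=f,fy=f,interpolation=cv2.INTER_CUBIC))
def load(n): return dict(np.load(n))
def grab(name,tag):
    from bench import readout, imaging
    st=readout.read_state();d=imaging.get_image(name)
    np.savez(f"pics/{tag}.npz",**d);cv2.imwrite(f"pics/{tag}.png",d["image"][:,:,::-1])
    return d,st
def todelta(st,p=None,rot=None):
    """units for target: TCP world p, rot matrix"""
    R0=R.from_euler('xyz',st["tool_rot"],degrees=True)
    dx=R0.inv().apply(np.array(p)-st["ee_pos"])/0.05 if p is not None else np.zeros(3)
    rv=np.zeros(3)
    if rot is not None: rv=(R0.inv()*R.from_matrix(rot)).as_rotvec(degrees=True)/5
    return np.round(dx,3),np.round(rv,3)
E
python3 - <<'E'
from h import *
d=load("pics/top0.npz")
crop(d["image"],190,115,430,295,3.3,"pics/top0c.png")
s=load("pics/scene0.npz")
crop(s["image"],200,140,420,330,3.1,"pics/scene0c.png")
E
```

```text
(no output)
```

View pics/top0c.png

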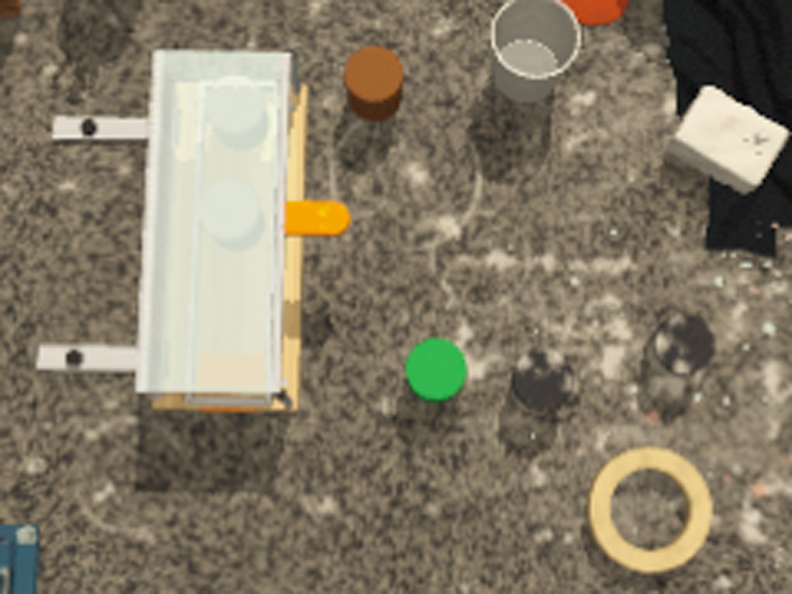

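View pics/scene0c.png

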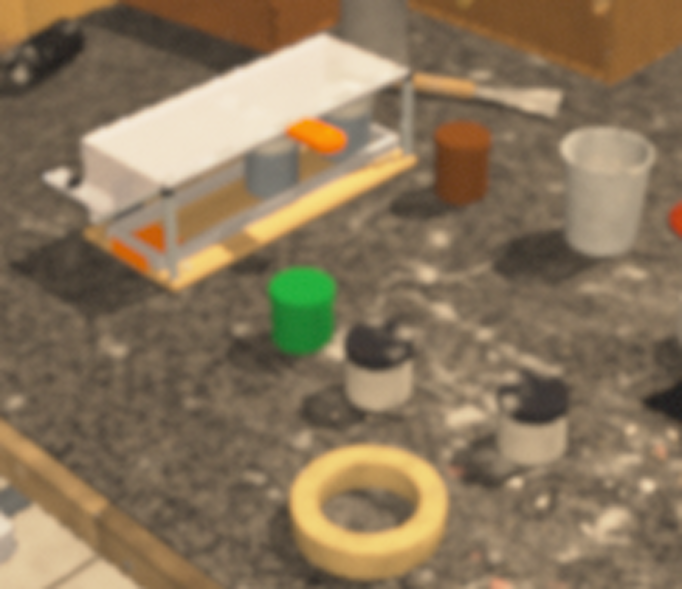

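```bash
python3 - <<'E'
from h import *
d=load("pics/top0.npz")
P=cloud(d)
f=lambda x,y:(190+x/3.3,115+y/3.3)
for n,c,z in [("boardFR",(297,409),.01),("boardBR",(306,85),.01),("boardFL",(156,408),.01),("tabend",(349,217),.105),("tabbase",(286,217),.105),("coverFL",(137,392),.102),("coverFR",(281,393),.102),("coverBL",(153,50),.102),("coverBR",(290,53),.102),
 ("green",(436,369),.052),("new1",(545,379),.052),("new2",(684,343),.052),("old1",(229,211),.074),("old2",(236,107),.074),("footF",(38,357),.01),("footB",(54,127),.01)]:
    u,v=f(*c); print(n,np.round((u,v),1),np.round(at_z(d,u,v,z),4),"depth",np.round(P[int(round(v)),int(round(u))],3))
im=d["image"].astype(int)
# orange tab
m=(im[...,0]>200)&(im[...,1]>100)&(im[...,1]<190)&(im[...,2]<60)
ys,xs=np.where(m);k=(xs>260)&(xs<310)&(ys<200);print("tab px",xs[k].mean(),ys[k].mean(),xs[k].min(),xs[k].max(),ys[k].min(),ys[k].max()); print(np.nanmedian(P[ys[k],xs[k]],0))
E
```

```text
boardFR [280.  238.9] [ 0.4113 -0.0268  0.01  ] depth [ 0.412 -0.026 -0.001]
boardBR [282.7 140.8] [ 0.7193 -0.0295  0.01  ] depth [ 0.723 -0.029 -0.004]
boardFL [237.3 238.6] [0.4117 0.1008 0.01  ] depth [0.411 0.103 0.001]
tabend [295.8 180.8] [ 0.5665 -0.076   0.105 ] depth [ 0.592 -0.072  0.   ]
tabbase [276.7 180.8] [ 0.5663 -0.0224  0.105 ] depth [ 0.565 -0.024  0.107]
coverFL [231.5 233.8] [0.4173 0.0986 0.102 ] depth [0.417 0.099 0.094]
coverFR [275.2 234.1] [ 0.4169 -0.021   0.102 ] depth [ 0.417 -0.02   0.099]
coverBL [236.4 130.2] [0.7177 0.0981 0.102 ] depth [0.758 0.121 0.001]
coverBR [277.9 131.1] [ 0.7152 -0.0223  0.102 ] depth [ 0.717 -0.022  0.098]
green [322.1 226.8] [ 0.443  -0.1513  0.052 ] depth [ 0.442 -0.151  0.054]
new1 [355.2 229.8] [ 0.4343 -0.2468  0.052 ] depth [ 0.434 -0.247  0.051]
new2 [397.3 218.9] [ 0.4662 -0.371   0.052 ] depth [ 0.466 -0.371  0.049]
old1 [259.4 178.9] [0.5792 0.0307 0.074 ] depth [0.571 0.027 0.104]
old2 [261.5 147.4] [0.6749 0.0275 0.074 ] depth [0.666 0.022 0.104]
footF [201.5 223.2] [0.4577 0.2106 0.01  ] depth [0.459 0.211 0.003]
footB [206.4 153.5] [0.6769 0.2087 0.01  ] depth [0.679 0.211 0.007]
tab px 285.4261363636364 180.5625 277 295 176 185
[ 0.56577069 -0.04598804  0.10628643]
```

```bash
cat > d.py <<'E'
import sys
from h import *
from bench import readout
st=readout.read_state()
a=[float(x) for x in sys.argv[1:]]
p=a[:3];rot=None
if len(a)>3: rot=R.from_euler('xyz',[180,0,a[3]],degrees=True).as_matrix()
print("t",round(float(st["clock"]),2),"pos",np.round(st["ee_pos"],4),"rot",np.round(st["tool_rot"],2),"F",np.round(st["wrist_force"],1),"w",round(float(st["width"]),4))
print(*todelta(st,p,rot))
E
python3 d.py .566 -.049 .20 90
```

```text
t 0.15 pos [0.2292 0.6874 0.2416] rot [-1.7993e+02  1.0000e-02  1.6156e+02] F [ 0.3 -0.1 -1. ] w 0.0852
[-11.048 -11.842   0.848] [-1.1000e-02  1.0000e-02  1.4313e+01]
```

>>> play_rows(commands="-11.05 -11.84 0.83 0 0 14.3 0.7;-11.05 -11.84 0.83 0 0 14.3 0.7;-11.05 -11.84 0.83 0 0 14.3 0.7;-11.05 -11.84 0.83 0 0 14.3 0.7;-11.05 -11.84 0.83 0 0 14.3 0.7;-11.05 -11.84 0.83 0 0 14.3 0.7;-11.05 -11.84 0.83 0 0 14.3 0.7;-11.05 -11.84 0.83 0 0 14.3 0.7;-11.05 -11.84 0.83 0 0 14.3 0.7;-11.05 -11.84 0.83 0 0 14.3 0.7", force=20)

```text
clock: 1.15
ee_pos: [0.4374, 0.2321, 0.2166]
tool_rot: [180.0, 0.0, 90.0]
wrist_force: [0.4, 0.6, 0.4]
width: 0.0598
```

```bash
python3 d.py .566 -.049 .20 90
```

```text
t 1.15 pos [0.4374 0.2321 0.2166] rot [179.99   0.    90.  ] F [0.4 0.6 0.4] w 0.0598
[-5.621  2.572  0.334] [ 0.003  0.001 -0.   ]
```

>>> play_rows(commands="-5.62 2.57 0.33 0 0 0 0.7;-5.62 2.57 0.33 0 0 0 0.7;-5.62 2.57 0.33 0 0 0 0.7;-5.62 2.57 0.33 0 0 0 0.7;-5.62 2.57 0.33 0 0 0 0.7;-5.62 2.57 0.33 0 0 0 0.7;-5.62 2.57 0.33 0 0 0 0.7;-5.62 2.57 0.33 0 0 0 0.7;-5.62 2.57 0.33 0 0 0 0.7")

```text
clock: 2.05
ee_pos: [0.5653, -0.0459, 0.1999]
tool_rot: [-179.9, -0.0, 90.1]
wrist_force: [-1.4, 0.7, -0.7]
width: 0.0599
```

```bash
python3 d.py .566 -.049 .095 90; python3 - <<'E'
from h import *
d,st=grab("wrist","w1")
im=d["image"].astype(int)
m=(im[...,0]>200)&(im[...,1]>100)&(im[...,1]<190)&(im[...,2]<60)
P=cloud(d,st)
ys,xs=np.where(m);print(xs.min(),xs.max(),ys.min(),ys.max(),np.nanpercentile(P[ys,xs],[5,50,95],axis=0))
E
```

```text
t 2.05 pos [ 0.5653 -0.0459  0.1999] rot [-1.7994e+02 -5.0000e-02  9.0110e+01] F [-1.4  0.7 -0.7] w 0.0599
[-0.064  0.017  2.098] [-0.012 -0.009  0.021]
296 297 191 227 [[ 0.55444507 -0.05723306  0.1056384 ]
 [ 0.55494603 -0.04629084  0.10696946]
 [ 0.55505115 -0.03580826  0.10775028]]
```

View pics/w1.png

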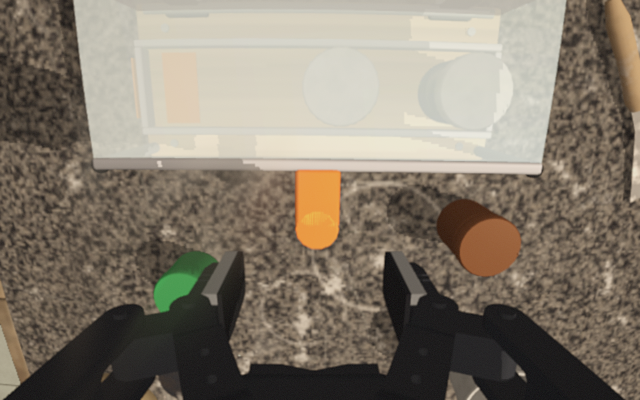

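```bash
python3 - <<'E'
from h import *
from bench import readout
d=load("pics/w1.npz");st=readout.read_state()
for u,v,z in [(296,200,.107),(340,200,.107),(318,171,.107),(318,247,.107),(95,168,.107),(541,172,.107),(340,87,.074),(147,88,.026),(498,88,.026),(147,133,.026),(499,133,.026),(147,45,.026),(499,46,.026)]:
    print(u,v,np.round(at_z(d,u,v,z,st),4),np.round(at_d(d,u,v,st),4))
E
```

```text
296 200 [ 0.5543 -0.0396  0.107 ] [ 0.5543 -0.0396  0.107 ]
340 200 [ 0.5835 -0.0395  0.107 ] [ 0.5917 -0.0702  0.0008]
318 171 [ 0.5688 -0.02    0.107 ] [ 0.5688 -0.0195  0.1092]
318 247 [ 0.5692 -0.0733  0.107 ] [ 0.5692 -0.073   0.1078]
95 168 [ 0.4207 -0.018   0.107 ] [ 0.4198 -0.0183  0.1056]
541 172 [ 0.7176 -0.0194  0.107 ] [ 0.7213 -0.0205  0.1015]
340 87 [0.5842 0.0333 0.074 ] [0.582  0.0324 0.1047]
147 88 [0.4251 0.0347 0.026 ] [0.4612 0.0324 0.1044]
498 88 [0.7214 0.0362 0.026 ] [0.6818 0.0335 0.1042]
147 133 [ 0.4209 -0.0029  0.026 ] [0.4583 0.0044 0.1049]
499 133 [ 0.7273 -0.0015  0.026 ] [0.686  0.0055 0.1045]
147 45 [0.4287 0.069  0.026 ] [0.4644 0.0577 0.1057]
499 46 [0.7182 0.0697 0.026 ] [0.6793 0.0585 0.1042]
```

>>> play_rows(commands="-0.06 0.07 0.6 0 0 0 0.7;-0.06 0.07 1.2 0 0 0 0.7;-0.06 0.07 1.7 0 0 0 0.7;-0.06 0.07 2.0 0 0 0 0.7;-0.06 0.07 2.12 0 0 0 0.7;-0.06 0.07 2.12 0 0 0 0.7;-0.06 0.07 2.12 0 0 0 0.3;-0.06 0.07 2.12 0 0 0 0.2;-0.06 0.07 2.12 0 0 0 0.2;-0.06 0.07 2.12 0 0 0 0.2", force=25)

```text
clock: 3.1
ee_pos: [0.5676, -0.0497, 0.0951]
tool_rot: [-179.9, -0.1, 90.0]
wrist_force: [-6.6, 1.3, 6.7]
width: 0.0297
```

```bash
python3 d.py .569 -.050 .094 90; python3 - <<'E'
from h import *
import numpy as np
p0=np.array([-.050,.094])
# hinge relative: grasp pt closed (-.1478,.086) from hinge; shift of tab in tool x(+y), z(-z) units
for t in np.deg2rad([5,10,15,20,25,30,35,40,45,50,55,60,65,70,75,80,85,90]):
    a=np.arctan2(.086,.1478)
    dy=.171*(np.cos(a)-np.cos(a+t));dz=.171*(np.sin(a+t)-np.sin(a))
    print(round(np.rad2deg(t)),round(dy/.05,2),round(-dz/.05,2))
E
```

```text
t 3.1 pos [ 0.5676 -0.0497  0.0951] rot [-1.7985e+02 -6.0000e-02  9.0040e+01] F [-6.6  1.3  6.7] w 0.0297
[-0.006  0.029  0.022] [-0.029 -0.013  0.009]
5 0.16 -0.25
10 0.34 -0.49
15 0.55 -0.71
20 0.77 -0.91
25 1.0 -1.09
30 1.26 -1.25
35 1.52 -1.38
40 1.8 -1.5
45 2.08 -1.59
50 2.37 -1.65
55 2.67 -1.69
60 2.97 -1.7
65 3.27 -1.69
70 3.56 -1.65
75 3.85 -1.58
80 4.14 -1.49
85 4.41 -1.37
90 4.68 -1.24
```

>>> play_rows(commands="0.06 0 -0.1 0 0 0 0.2;0.16 0 -0.25 0 0 0 0.2;0.34 0 -0.49 0 0 0 0.2;0.55 0 -0.71 0 0 0 0.2;0.77 0 -0.91 0 0 0 0.2;1.0 0 -1.09 0 0 0 0.2;1.26 0 -1.25 0 0 0 0.2;1.52 0 -1.38 0 0 0 0.2;1.8 0 -1.5 0 0 0 0.2;1.8 0 -1.5 0 0 0 0.2")

```text
clock: 4.1
ee_pos: [0.5684, 0.042, 0.1706]
tool_rot: [-180.0, -0.1, 90.2]
wrist_force: [-6.4, -0.3, 0.6]
width: 0.0292
```

```bash
python3 d.py .569 .1337 .1790 90; python3 -c "
from h import *
grab('scene','s1')
crop(load('pics/s1.npz')['image'],180,100,420,280,3.3,'pics/s1c.png')"
```

```text
t 4.1 pos [0.5684 0.042  0.1706] rot [-1.7995e+02 -6.0000e-02  9.0190e+01] F [-6.4 -0.3  0.6] w 0.0292
[ 1.834  0.019 -0.166] [-0.009 -0.012  0.038]
```

View pics/s1c.png

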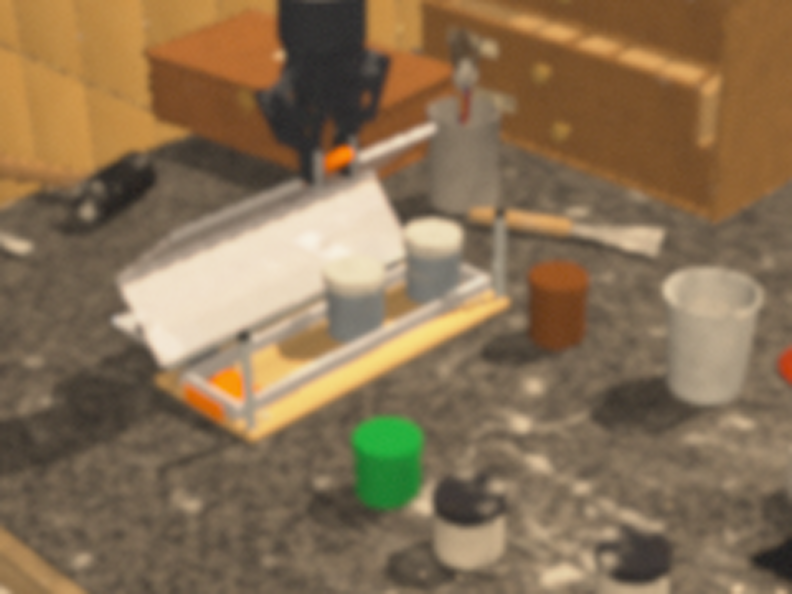

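>>> play_rows(commands="0.14 0 -0.05 0 0 0 0.2;0.28 0 -0.09 0 0 0 0.2;0.57 0 -0.15 0 0 0 0.2;0.87 0 -0.19 0 0 0 0.2;1.17 0 -0.2 0 0 0 0.2;1.47 0 -0.19 0 0 0 0.2;1.76 0 -0.15 0 0 0 0.2;1.91 0 -0.12 0 0 0 0.2;2.05 0 -0.08 0 0 0 0.2;2.05 0 -0.08 0 0 0 0.2")

```text
clock: 5.15
ee_pos: [0.5693, 0.1443, 0.1735]
tool_rot: [180.0, -0.1, 90.2]
wrist_force: [-5.7, 1.6, 7.0]
width: 0.0294
```

>>> play_rows(commands="0.06 0 0.02 0 0 0 0.2;0.12 0 0.035 0 0 0 0.2;0.18 0 0.055 0 0 0 0.2;0.24 0 0.075 0 0 0 0.2;0.29 0 0.09 0 0 0 0.2;0.35 0 0.115 0 0 0 0.2;0.4 0 0.14 0 0 0 0.2;0.46 0 0.165 0 0 0 0.2;0.51 0 0.19 0 0 0 0.2;0.56 0 0.21 0 0 0 0.2")

```text
clock: 6.15
ee_pos: [0.5695, 0.1711, 0.163]
tool_rot: [179.9, -0.0, 90.1]
wrist_force: [-4.3, 1.0, 3.7]
width: 0.0294
```

>>> play_rows(commands="0.05 0 0.025 0 0 0 0.2;0.11 0 0.05 0 0 0 0.2;0.16 0 0.08 0 0 0 0.2;0.21 0 0.1 0 0 0 0.2;0.24 0 0.12 0 0 0 0.2;0.27 0 0.13 0 0 0 0.2;0.27 0 0.13 0 0 0 0.2;0.27 0 0.13 0 0 0 0.2")

```text
clock: 6.95
ee_pos: [0.5696, 0.1838, 0.1562]
tool_rot: [180.0, 0.0, 90.1]
wrist_force: [-0.1, 0.8, 2.2]
width: 0.0295
```

```bash
python3 d.py .569 .184 .156 90; python3 -c "
from h import *
grab('scene','s2')
crop(load('pics/s2.npz')['image'],180,100,420,280,3.3,'pics/s2c.png')"
```

```text
t 6.95 pos [0.5696 0.1838 0.1562] rot [179.95   0.    90.05] F [-0.1  0.8  2.2] w 0.0295
[ 0.005 -0.012  0.005] [0.01  0.001 0.011]
```

View pics/s2c.png

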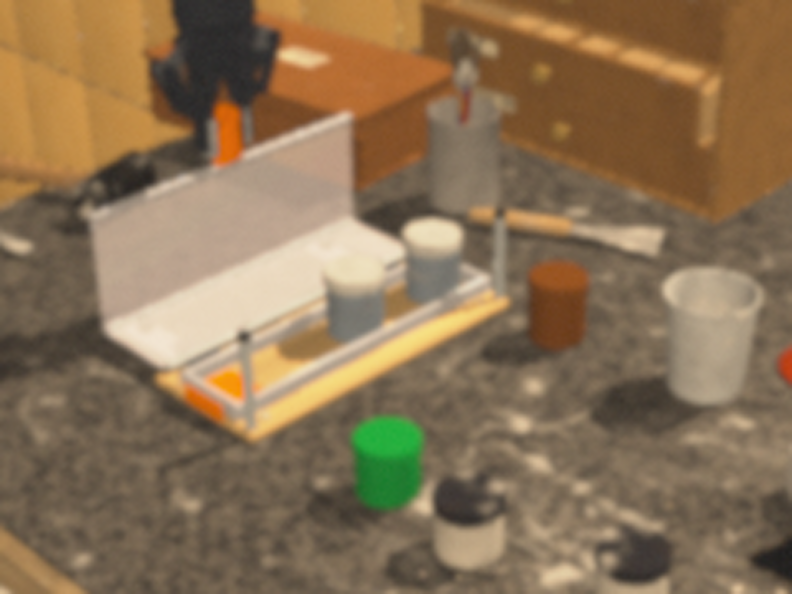

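>>> play_rows(commands="0.02 0 0.01 0 0 0 0.2;0.04 0 0.02 0 0 0 0.2;0.06 0 0.03 0 0 0 0.2;0.08 0 0.04 0 0 0 0.2;0.08 0 0.04 0 0 0 0.2")

```text
clock: 7.5
ee_pos: [0.5695, 0.1875, 0.1541]
tool_rot: [180.0, 0.0, 90.0]
wrist_force: [1.7, -1.8, -1.2]
width: 0.0296
```

>>> play_rows(commands="0.03 0 0.02 0 0 0 0.25;0.03 0 0.02 0 0 0 0.45;0.03 0 0.02 0 0 0 0.7;0.03 0 0.02 0 0 0 0.7;0.03 0 0.02 0 0 0 0.7;0.03 0 -0.5 0 0 0 0.7;0.03 0 -1.2 0 0 0 0.7;0.03 0 -1.8 0 0 0 0.7;-1 0 -1.8 0 0 0 0.7;-2 0 -1.8 0 0 0 0.7")

```text
clock: 8.5
ee_pos: [0.5695, 0.0902, 0.2451]
tool_rot: [179.9, -0.1, 90.3]
wrist_force: [1.4, -1.9, -0.7]
width: 0.0601
```

```bash
python3 - <<'E'
from h import *
d,st=grab("top","t3");crop(d["image"],190,115,430,295,3.3,"pics/t3c.png")
d,st=grab("scene","s3");crop(d["image"],180,100,420,280,3.3,"pics/s3c.png")
E
python3 d.py .58 .033 .2 0
```

```text
t 8.6 pos [0.569  0.0818 0.2451] rot [1.7994e+02 1.5000e-01 8.9560e+01] F [ 0.4  0.2 -0.2] w 0.0601
[-0.972  0.227  0.905] [3.3000e-02 1.5000e-02 1.7912e+01]
```

View pics/t3c.png

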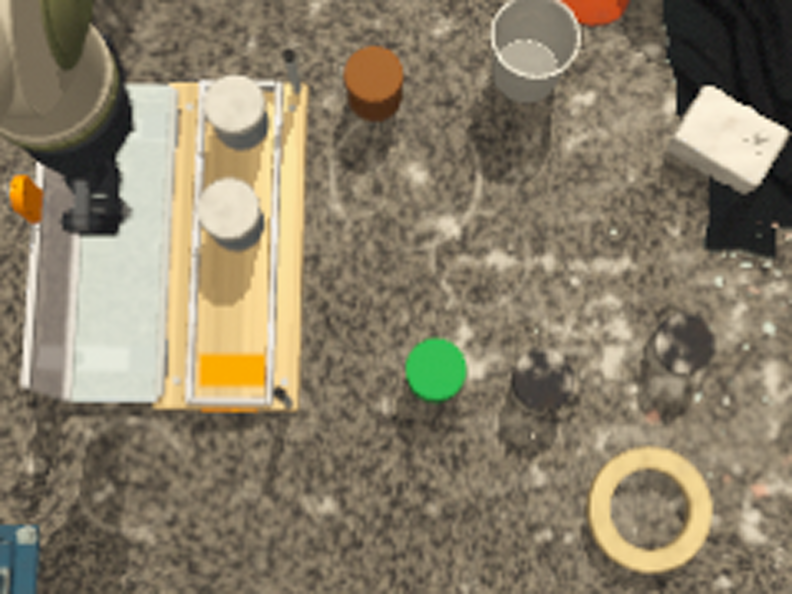

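View pics/s3c.png

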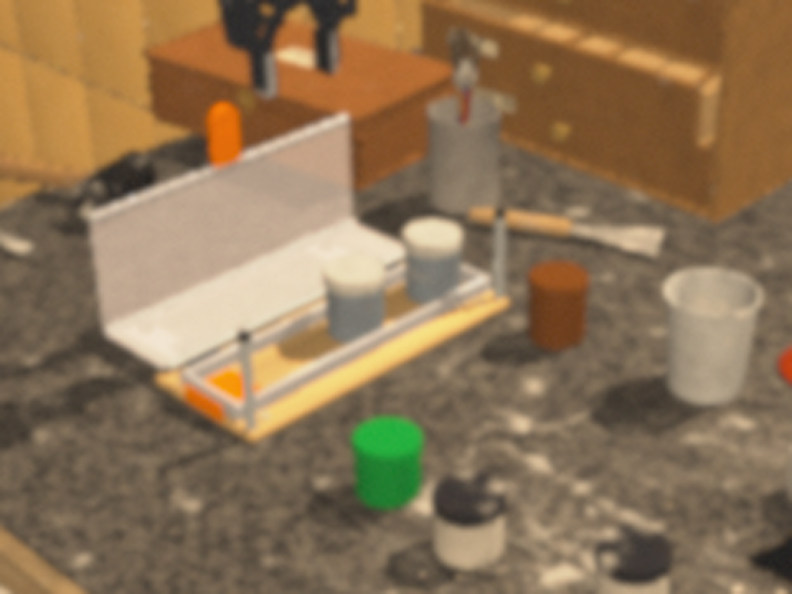

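```bash
python3 - <<'E'
from h import *
d=load("pics/t3.npz");P=cloud(d)
f=lambda x,y:(190+x/3.3,115+y/3.3)
for n,c,z in [("lipL",(187,401),.026),("lipR",(271,402),.026),("backL",(201,82),.026),("backR",(280,84),.026),("old1",(229,209),.074),("old2",(235,106),.074),("tabtip",(16,200),.187)]:
    u,v=f(*c);print(n,np.round(at_z(d,u,v,z),4),np.round(P[int(round(v)),int(round(u))],3))
# lid masks by depth height
for x0,x1 in [(.53,.63),(.63,.72)]:
    m=(P[...,2]>.066)&(P[...,2]<.085)&(P[...,0]>x0)&(P[...,0]<x1)&(P[...,1]>-.01)&(P[...,1]<.08)
    q=P[m];print(len(q),q.min(0),q.max(0),q.mean(0))
    ys,xs=np.where(m);print(at_z(d,(xs.min()+xs.max())/2,(ys.min()+ys.max())/2,.074))
im=d["image"].astype(int)
m=(im[...,0]>180)&(im[...,1]>180)&(im[...,2]>165)
n,l,s,c=cv2.connectedComponentsWithStats(m.astype(np.uint8))
for i in range(1,n):
    if s[i,4]>60 and 240<c[i,0]<280 and 130<c[i,1]<200: print(s[i],c[i],at_z(d,c[i,0],c[i,1],.074))
E
```

```text
lipL [0.4167 0.0701 0.026 ] [0.416 0.07  0.023]
lipR [ 0.4161 -0.0049  0.026 ] [ 0.416 -0.004  0.021]
backL [0.7161 0.068  0.026 ] [0.715 0.067 0.028]
backR [ 0.7143 -0.0063  0.026 ] [ 0.722 -0.005  0.008]
old1 [0.581  0.0307 0.074 ] [0.582 0.032 0.075]
old2 [0.6758 0.0284 0.074 ] [0.676 0.029 0.075]
tabtip [0.5592 0.182  0.187 ] [0.558 0.182 0.187]
275 [0.55542582 0.00591891 0.06632114] [0.60989996 0.05896965 0.07731069] [0.58220983 0.03294489 0.07261691]
[0.58196812 0.03192061 0.074     ]
262 [0.65239253 0.00527024 0.06653334] [0.70566615 0.05948384 0.07786055] [0.67906364 0.03164261 0.07260791]
[0.67775685 0.03201837 0.074     ]
[246 138  30  99 903] [259.56367663 175.4662237 ] [0.58954775 0.03051964 0.074     ]
```

```bash
python3 d.py .582 .032 .15 0
```

```text
t 8.6 pos [0.569  0.0818 0.2451] rot [1.7994e+02 1.5000e-01 8.9560e+01] F [ 0.4  0.2 -0.2] w 0.0601
[-0.989  0.266  1.905] [3.3000e-02 1.5000e-02 1.7912e+01]
```

>>> play_rows(commands="-0.99 0.27 1 0 0 17.91 1;-0.99 0.27 1 0 0 17.91 1;-0.99 0.27 1 0 0 17.91 1;-0.99 0.27 1 0 0 17.91 1;-0.99 0.27 1 0 0 17.91 1;-0.99 0.27 1 0 0 17.91 1;-0.99 0.27 1 0 0 17.91 1;-0.99 0.27 1 0 0 17.91 1;-0.99 0.27 1 0 0 17.91 1;-0.99 0.27 1 0 0 17.91 1")

```text
clock: 9.6
ee_pos: [0.5827, 0.0403, 0.1941]
tool_rot: [-180.0, 0.0, 3.8]
wrist_force: [-0.6, 0.7, -0.7]
width: 0.0851
```

>>> play_rows(commands="0 0 0 0 0 0 1;0 0 0 0 0 0 1;0 0 0 0 0 0 1;0 0 0 0 0 0 1")

```text
clock: 10.0
ee_pos: [0.5828, 0.0398, 0.1943]
tool_rot: [-180.0, -0.0, 4.2]
wrist_force: [0.2, -0.9, 1.2]
width: 0.0852
```

```bash
python3 d.py .582 .032 .058 0;python3 -c "
from h import *
grab('wrist','w4')"
```

```text
t 10.0 pos [0.5828 0.0398 0.1943] rot [-1.7998e+02 -1.0000e-02  4.2200e+00] F [ 0.2 -0.9  1.2] w 0.0852
[-0.028  0.156  2.726] [-0.004 -0.002  0.845]
```

View pics/w4.png

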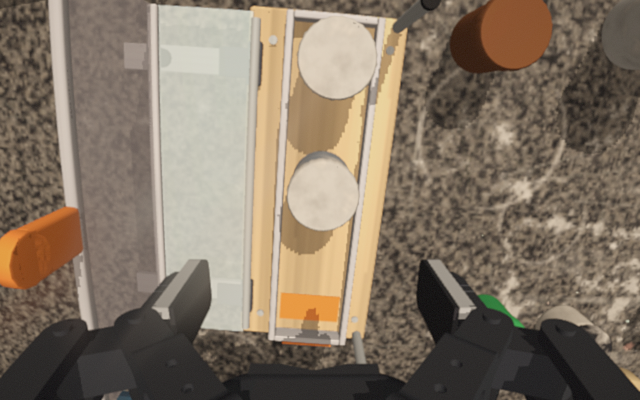

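```bash
python3 - <<'E'
from h import *
from bench import readout
d=load("pics/w4.npz");st=readout.read_state()
for u,v,z in [(323,194,.074),(338,58,.074),(285,187,.026),(360,190,.026),(274,336,.026),(345,341,.026),(308,342,.026),(308,334,.026)]: print(u,v,np.round(at_z(d,u,v,z,st),4),np.round(at_d(d,u,v,st),4))
E
```

```text
323 194 [0.5869 0.0325 0.074 ] [0.587  0.0325 0.0741]
338 58 [0.6822 0.03   0.074 ] [0.6822 0.03   0.0735]
285 187 [0.5779 0.0639 0.026 ] [0.5741 0.0648 0.0115]
360 190 [ 0.58  -0.002  0.026] [ 0.5802 -0.0019  0.0266]
274 336 [0.4223 0.0674 0.026 ] [0.4217 0.0674 0.0253]
345 341 [ 0.4215 -0.0048  0.026 ] [ 0.4214 -0.0048  0.0259]
308 342 [0.4176 0.0326 0.026 ] [0.4186 0.0327 0.0272]
308 334 [0.4273 0.0333 0.026 ] [0.4227 0.0331 0.0199]
```

>>> play_rows(commands="0.04 0.16 0.5 0 0 0.84 1;0.04 0.16 1 0 0 0.84 1;0.04 0.16 1.5 0 0 0.84 1;0.04 0.16 2 0 0 0.84 1;0.04 0.16 2.4 0 0 0.84 1;0.04 0.16 2.7 0 0 0.84 1;0.04 0.16 2.73 0 0 0.84 1;0.04 0.16 2.73 0 0 0.84 1;0.04 0.16 2.73 0 0 0.84 0.8;0.04 0.16 2.73 0 0 0.84 0.65")

```text
clock: 11.05
ee_pos: [0.5859, 0.0321, 0.0586]
tool_rot: [-180.0, -0.1, -0.1]
wrist_force: [0.5, 0.6, 0.3]
width: 0.059
```

>>> play_rows(commands="0 0 0 0 0 0 0.5;0 0 0 0 0 0 0.5;0 0 0 0 0 0 0.5;0 0 0 0 0 0 0.5;0 0 0 0 0 0 0.5", force=25)

```text
clock: 11.55
ee_pos: [0.5859, 0.0322, 0.0587]
tool_rot: [-180.0, -0.1, -0.1]
wrist_force: [-0.2, 0.4, 4.5]
width: 0.0544
```

```bash
python3 d.py .448 .0325 .058 0
```

```text
t 11.55 pos [0.5859 0.0322 0.0587] rot [-1.7997e+02 -9.0000e-02 -6.0000e-02] F [-0.2  0.4  4.5] w 0.0544
[-2.757 -0.003  0.01 ] [-0.005 -0.018 -0.013]
```

>>> play_rows(commands="-0.2 0 0 0 0 0 0.5;-0.5 0 0 0 0 0 0.5;-0.8 0 0 0 0 0 0.5;-1.1 0 0 0 0 0 0.5;-1.4 0 0 0 0 0 0.5;-1.7 0 0 0 0 0 0.5;-2.0 -0.01 0 0 0 0 0.5;-2.25 -0.01 0 0 0 0 0.5;-2.45 -0.01 0 0 0 0 0.5;-2.55 -0.01 0 0 0 0 0.5")

```text
clock: 12.55
ee_pos: [0.4579, 0.0327, 0.0583]
tool_rot: [-180.0, -0.1, -0.1]
wrist_force: [2.2, -0.8, 3.5]
width: 0.0542
```

>>> play_rows(commands="-0.03 0 0 0 0 0 0.5;-0.06 0 0 0 0 0 0.5;-0.09 0 0 0 0 0 0.5;-0.12 0 0 0 0 0 0.5;-0.12 0 0 0 0 0 0.5")

```text
clock: 13.05
ee_pos: [0.4519, 0.0327, 0.0577]
tool_rot: [-180.0, -0.0, -0.1]
wrist_force: [1.1, -0.1, 4.3]
width: 0.0541
```

```bash
python3 d.py .448 .0325 .058 0
```

```text
t 13.05 pos [0.4519 0.0327 0.0577] rot [-1.8e+02 -0.0e+00 -8.0e-02] F [ 1.1 -0.1  4.3] w 0.0541
[-0.077  0.005 -0.006] [-0.    -0.001 -0.016]
```

Not in contact yet; creep on while watching force.

>>> play_rows(commands="-0.02 0 0 0 0 0 0.5;-0.04 0 0 0 0 0 0.5;-0.05 0 0 0 0 0 0.5;-0.06 0 0 0 0 0 0.5;-0.06 0 0 0 0 0 0.5")

```text
clock: 13.55
ee_pos: [0.4488, 0.0327, 0.0577]
tool_rot: [-180.0, 0.0, -0.1]
wrist_force: [2.6, 0.2, 3.5]
width: 0.0542
```

>>> play_rows(commands="-0.02 0 0 0 0 0 0.5;-0.04 0 0 0 0 0 0.5;-0.04 0 0 0 0 0 0.5")

```text
clock: 13.85
ee_pos: [0.4466, 0.0327, 0.0577]
tool_rot: [-180.0, 0.0, -0.1]
wrist_force: [2.4, 0.2, 2.9]
width: 0.0542
```

>>> play_rows(commands="-0.02 0 0 0 0 0 0.5;-0.04 0 0 0 0 0 0.5;-0.04 0 0 0 0 0 0.5")

```text
clock: 14.15
ee_pos: [0.4447, 0.0328, 0.0577]
tool_rot: [-180.0, 0.0, -0.1]
wrist_force: [1.0, -0.3, 4.5]
width: 0.0542
```

```bash
python3 d.py .448 .0325 .058 0;python3 -c "
from h import *
d,st=grab('wrist','w5')
d,st=grab('top','t5');crop(d['image'],210,130,310,250,5,'pics/t5c.png')
d,st=grab('scene','s5');crop(d['image'],180,130,380,280,4,'pics/s5c.png')"
```

```text
t 14.15 pos [0.4447 0.0328 0.0577] rot [-1.7999e+02  1.0000e-02 -8.0000e-02] F [ 1.  -0.3  4.5] w 0.0542
[ 0.067  0.005 -0.006] [-0.001  0.002 -0.017]
```

View pics/s5c.png

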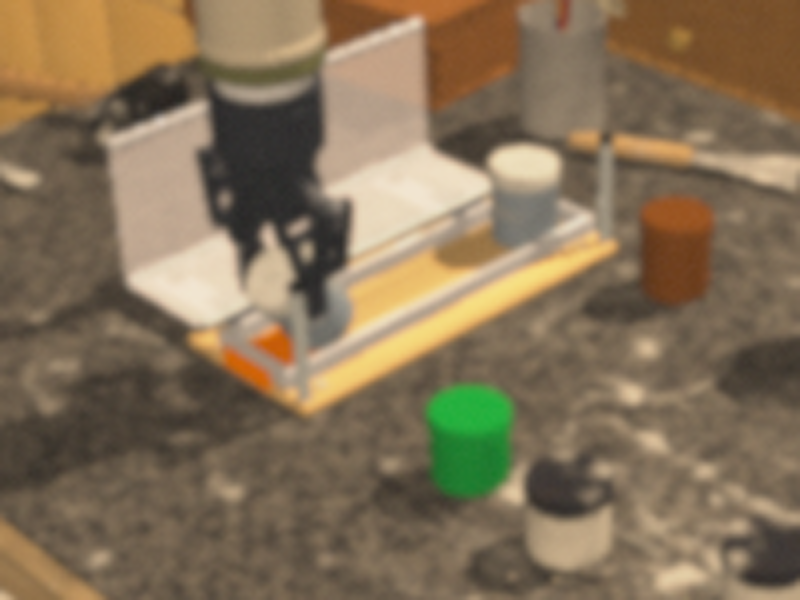

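View pics/t5c.png

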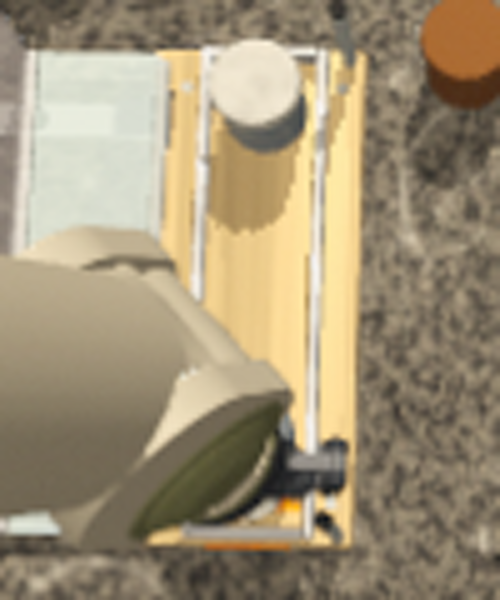

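View pics/w5.png

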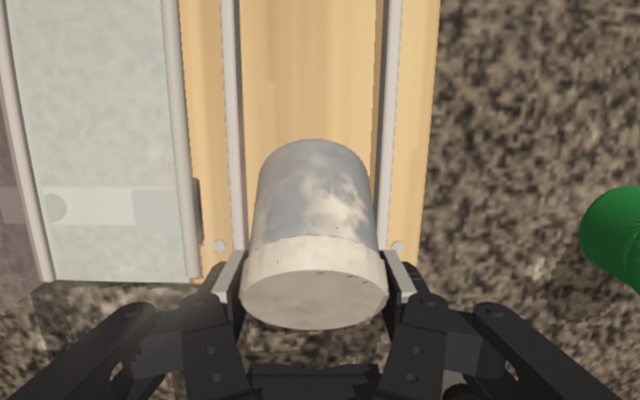

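```bash
python3 - <<'E'
from h import *
from bench import readout
d=load("pics/w5.npz");st=readout.read_state();P=cloud(d,st)
q=P[292:315,270:360].reshape(-1,3);q=q[~np.isnan(q).any(1)]
c=q.mean(0);u,s,v=np.linalg.svd(q-c);n=v[2]*np.sign(v[2,2]);print(c,n,s,np.degrees(np.arctan2(-n[0],n[2])))
for uv in [(315,142),(315,180),(315,245),(315,280),(315,320)]: print(uv,np.round(at_d(d,*uv,st),4))
E
```

```text
[0.44552053 0.03185181 0.07765629] [-0.55449373 -0.00525926  0.83217128] [0.43012623 0.26384115 0.01182209] 33.67637951099889
(315, 142) [0.4993 0.0315 0.0413]
(315, 180) [0.4874 0.0316 0.0603]
(315, 245) [0.4716 0.0317 0.0848]
(315, 280) [0.4603 0.0317 0.0871]
(315, 320) [0.4323 0.0316 0.0691]
```

>>> play_rows(commands="0.1 0 -0.3 0 0 0 0.5;0.4 0 -0.8 0 0 0 0.5;0.6 0 -1.2 0 0 0 0.5;0.6 0 -1.2 0 -1.3 0 0.5;0.6 0 -1.2 0 -2.7 0 0.5;0.6 0 -1.2 0 -4.0 0 0.5;0.6 0 -1.2 0 -5.4 0 0.5;0.6 0 -1.2 0 -6.4 0 0.5;0.6 0 -1.2 0 -6.8 0 0.5;0.6 0 -1.2 0 -6.8 0 0.5")

```text
clock: 15.3
ee_pos: [0.4745, 0.0327, 0.1164]
tool_rot: [179.9, 34.2, -0.1]
wrist_force: [-0.3, -0.4, -1.6]
width: 0.0544
```

```bash
python3 d.py .448 .0325 .058; python3 - <<'E'
from h import *
d,st=grab("wrist","w6");P=cloud(d,st)
q=P[292:315,270:360].reshape(-1,3);q=q[~np.isnan(q).any(1)]
c=q.mean(0);u,s,v=np.linalg.svd(q-c);n=v[2]*np.sign(v[2,2]);print(c,n,s,np.degrees(np.arctan2(-n[0],n[2])))
d,st=grab('scene','s6');crop(d['image'],180,130,380,280,4,'pics/s6c.png')
E
```

```text
t 15.3 pos [0.4745 0.0327 0.1164] rot [ 1.7994e+02  3.4180e+01 -1.0000e-01] F [-0.3 -0.4 -1.6] w 0.0544
[0.218 0.003 1.263] [0. 0. 0.]
[0.485851   0.03178786 0.13293466] [ 0.04702893 -0.00532582  0.99887933] [0.43063219 0.24305826 0.01293935] -2.6955918433575268
```

View pics/s6c.png

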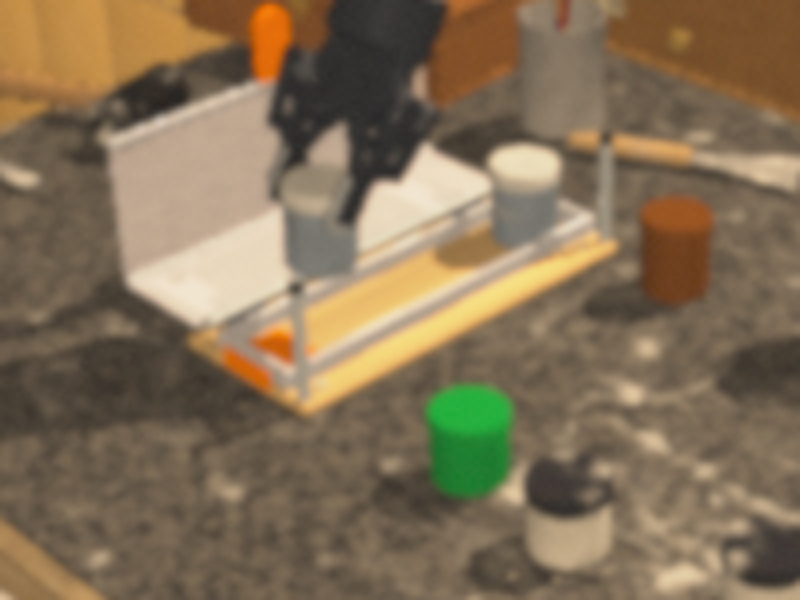

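View pics/w6.png

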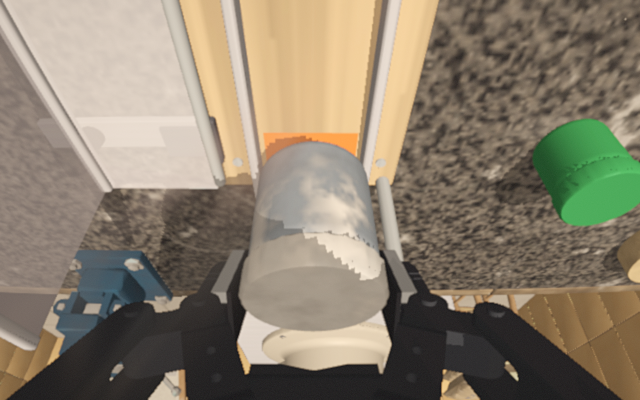

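```bash
python3 d.py .441 .0327 .072;python3 d.py .441 .0327 .0582
```

```text
t 15.4 pos [0.4741 0.0326 0.1173] rot [ 1.7998e+02  3.4040e+01 -1.2000e-01] F [0.1 0.2 0.2] w 0.0542
[-4.100e-02 -1.000e-03  1.121e+00] [0. 0. 0.]
t 15.4 pos [0.4741 0.0326 0.1173] rot [ 1.7998e+02  3.4040e+01 -1.2000e-01] F [0.1 0.2 0.2] w 0.0542
[ 1.14e-01 -1.00e-03  1.35e+00] [0. 0. 0.]
```

>>> play_rows(commands="0 0 0.3 0 0.3 0 0.5;0 0 0.7 0 0.5 0 0.5;-0.04 0 1.0 0 0.5 0 0.5;-0.04 0 1.12 0 0.5 0 0.5;0.01 0 1.2 0 0.5 0 0.5;0.06 0 1.27 0 0.5 0 0.5;0.09 0 1.31 0 0.5 0 0.5;0.11 0 1.34 0 0.5 0 0.5;0.12 0 1.36 0 0.5 0 0.5;0.12 0 1.36 0 0.5 0 0.5")

```text
clock: 16.4
ee_pos: [0.4419, 0.0327, 0.0579]
tool_rot: [180.0, 31.5, -0.1]
wrist_force: [0.0, -0.4, -0.9]
width: 0.0541
```

```bash
python3 - <<'E'
from h import *
d,st=grab("wrist","w7");P=cloud(d,st);print(st["ee_pos"],st["tool_rot"],st["wrist_force"])
q=P[292:315,270:360].reshape(-1,3);q=q[~np.isnan(q).any(1)]
c=q.mean(0);u,s,v=np.linalg.svd(q-c);n=v[2]*np.sign(v[2,2]);print(c,n,s,np.degrees(np.arctan2(-n[0],n[2])))
E
```

```text
[0.44189045 0.03270163 0.05791411] [ 1.79994125e+02  3.14965269e+01 -8.65103598e-02] [ 0.02465588 -0.35888479 -0.89383901]
[0.45253956 0.03176599 0.07496458] [ 0.00138533 -0.00551184  0.99998385] [0.43064226 0.2419839  0.01275001] -0.07937456397672976
```

>>> play_rows(commands="0.01 0 0.017 0 0 0 0.5;0.01 0 0.017 0 0 0 0.5;0.01 0 0.017 0 0 0 0.7;0.01 0 0.017 0 0 0 0.75;0.01 0 0.017 0 0 0 0.75;-0.1 0 -0.3 0 0 0 0.75;-0.3 0 -1 0 0 0 0.75;-0.3 0 -1.6 0 2 0 0.75;-0.3 0 -1.6 0 4 0 0.75;-0.3 0 -1.6 0 6.25 0 0.75")

```text
clock: 17.45
ee_pos: [0.472, 0.0323, 0.135]
tool_rot: [179.9, 5.3, -0.1]
wrist_force: [1.0, 1.5, -0.3]
width: 0.0641
```

```bash
python3 d.py .682 .031 .10 0; python3 - <<'E'
from h import *
d,st=grab('scene','s8');crop(d['image'],180,130,380,280,4,'pics/s8c.png')
d,st=grab('top','t8');crop(d['image'],210,130,310,250,5,'pics/t8c.png')
E
```

```text
t 17.45 pos [0.472  0.0323 0.135 ] rot [ 1.7994e+02  5.2600e+00 -1.0000e-01] F [ 1.   1.5 -0.3] w 0.0641
[4.246 0.018 0.313] [ 0.011  1.052 -0.02 ]
```

View pics/s8c.png

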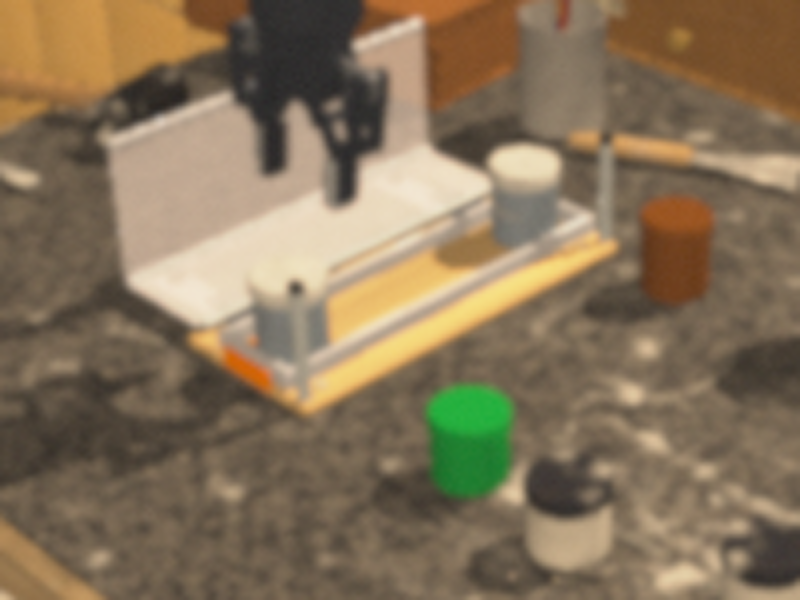

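View pics/t8c.png

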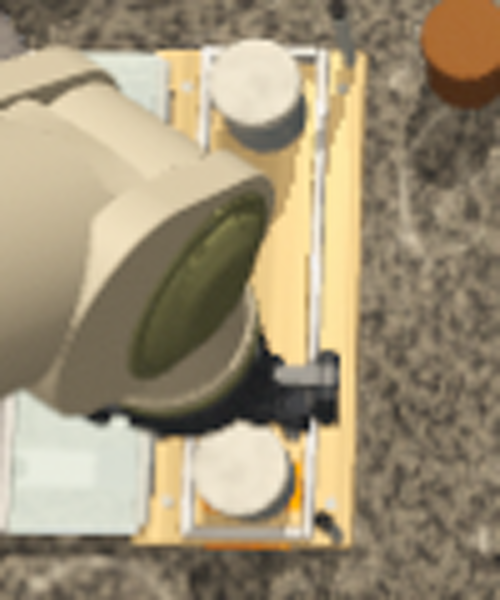

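>>> play_rows(commands="1 0.02 0.1 0 1.05 0 0.9;2 0.02 0.2 0 1.05 0 0.9;3 0.02 0.3 0 1.05 0 0.9;4.22 0.02 0.31 0 1.05 0 0.9;4.22 0.02 0.31 0 1.05 0 0.9;4.22 0.02 0.31 0 1.05 0 0.9;4.22 0.02 0.31 0 1.05 0 0.9;4.22 0.02 0.31 0 1.05 0 0.9;4.22 0.02 0.31 0 1.05 0 0.9")

```text
clock: 18.45
ee_pos: [0.6781, 0.0316, 0.098]
tool_rot: [-180.0, 0.5, -0.1]
wrist_force: [-0.0, 0.1, 0.4]
width: 0.0768
```

```bash
python3 d.py .681 .031 .057 0
```

```text
t 18.45 pos [0.6781 0.0316 0.098 ] rot [-1.7996e+02  5.1000e-01 -1.0000e-01] F [-0.   0.1  0.4] w 0.0768
[0.064 0.012 0.819] [-0.007  0.101 -0.02 ]
```

>>> play_rows(commands="0.04 0.01 0.3 0 0.05 0 0.9;0.04 0.01 0.6 0 0.05 0 0.9;0.04 0.01 0.8 0 0.05 0 0.9;0.04 0.01 0.8 0 0.05 0 0.9;0.04 0.01 0.8 0 0.05 0 0.5;0.04 0.01 0.8 0 0.05 0 0.5;0.04 0.01 0.8 0 0.05 0 0.5;0.04 0.01 0.8 0 0.05 0 0.5;0.04 0.01 0.8 0 0.05 0 0.5;0.04 0.01 0.8 0 0.05 0 0.5", force=30)

```text
clock: 19.45
ee_pos: [0.6811, 0.031, 0.0579]
tool_rot: [-180.0, 0.2, -0.1]
wrist_force: [0.3, 0.5, 2.1]
width: 0.0539
```

```bash
python3 d.py .51 .032 .063 0; python3 - <<'E'
from h import *
d,st=grab("wrist","w9");P=cloud(d,st)
E
```

```text
t 19.45 pos [0.6811 0.031  0.0579] rot [-1.7999e+02  1.8000e-01 -7.0000e-02] F [0.3 0.5 2.1] w 0.0539
[-3.423 -0.016 -0.091] [-0.001  0.037 -0.015]
```

View pics/w9.png

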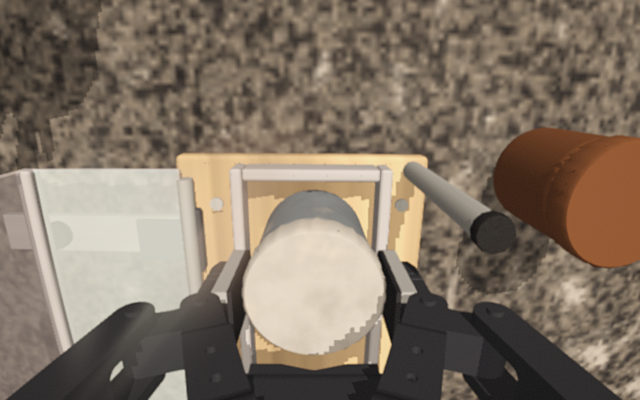

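>>> play_rows(commands="0 0 -0.08 0 0 0 0.5;0 0 -0.15 0 0 0 0.5;-0.4 0 -0.15 0 0 0 0.5;-0.9 0 -0.15 0 0 0 0.5;-1.4 0 -0.15 0 0 0 0.5;-1.9 0 -0.15 0 0 0 0.5;-2.4 -0.01 -0.15 0 0 0 0.5;-2.8 -0.02 -0.15 0 0 0 0.5;-3.1 -0.02 -0.15 0 0 0 0.5;-3.3 -0.02 -0.15 0 0 0 0.5")

```text
clock: 20.5
ee_pos: [0.515, 0.0321, 0.0661]
tool_rot: [-180.0, 0.2, -0.1]
wrist_force: [0.1, -0.5, -0.8]
width: 0.0541
```

```bash
python3 d.py .51 .032 .058 0; python3 - <<'E'
from h import *
d,st=grab("wrist","w10");P=cloud(d,st)
q=P[275:310,270:360].reshape(-1,3);q=q[~np.isnan(q).any(1)]
c=q.mean(0);u,s,v=np.linalg.svd(q-c);n=v[2]*np.sign(v[2,2]);print(c,n,s,np.degrees(np.arctan2(-n[0],n[2])))
m=(P[...,2]>c[2]-.004)&(np.abs(P[...,0]-c[0])<.05)&(np.abs(P[...,1]-c[1])<.03)&(P[...,2]<c[2]+.006)
q=P[m];print(np.percentile(q,[1,50,99],axis=0))
E
```

```text
t 20.5 pos [0.515  0.0321 0.0661] rot [-1.7998e+02  2.2000e-01 -9.0000e-02] F [ 0.1 -0.5 -0.8] w 0.0541
[-0.099  0.003  0.162] [-0.003  0.044 -0.018]
[0.51819421 0.03124976 0.08238939] [-0.00663251 -0.00348149  0.99997194] [0.54044628 0.23989161 0.03061664] 0.38001964456273957
[[0.49207773 0.0044012  0.07933976]
 [0.51932266 0.03145177 0.08234543]
 [0.54252575 0.05870293 0.08677203]]
```

View pics/w10.png

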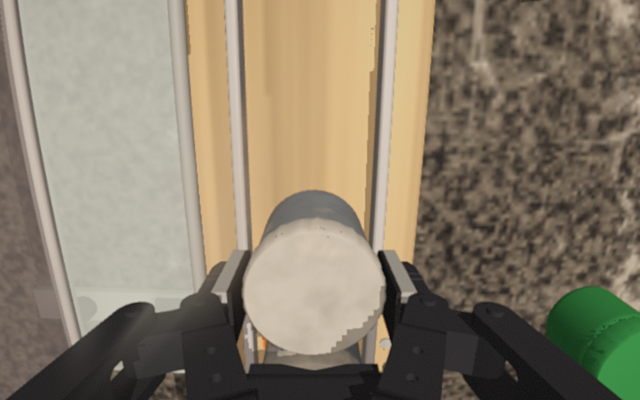

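>>> play_rows(commands="-0.07 0 0 0 0 0 0.5;-0.13 0 0.05 0 0 0 0.5;-0.14 0 0.09 0 0 0 0.5;-0.14 0 0.13 0 0 0 0.5;-0.14 0 0.16 0 0 0 0.5;-0.14 0 0.175 0 0 0 0.5;-0.14 0 0.175 0 0 0 0.6;-0.14 0 0.175 0 0 0 0.75;-0.14 0 0.175 0 0 0 0.75;-0.14 0 0.175 0 0 0 0.75")

```text
clock: 21.55
ee_pos: [0.509, 0.0321, 0.0568]
tool_rot: [180.0, 0.2, -0.1]
wrist_force: [-0.9, 0.0, 0.3]
width: 0.0641
```

>>> play_rows(commands="0 0 -0.4 0 0 0 0.75;0 0 -1 0 0 0 0.75;0 0 -1.5 0 0 0 0.4;0.5 0 -1.5 0 0 0 0;1.2 0 -1.5 0 0 0 0;1.6 0 -1.5 0 0 0 0;1.6 0 -1.5 0 0 0 0;1.6 0 -1.5 0 0 0 0;1.6 0 -1.5 0 0 0 0")

```text
clock: 22.45
ee_pos: [0.588, 0.0319, 0.1314]
tool_rot: [-180.0, 0.3, -0.1]
wrist_force: [-0.1, -0.2, -0.4]
width: 0.0001
```

```bash
python3 d.py .570 .032 .035 0; python3 - <<'E'
from h import *
d,st=grab("wrist","w11");P=cloud(d,st)
E
```

```text
t 22.45 pos [0.588  0.0319 0.1314] rot [-1.8e+02  2.9e-01 -1.1e-01] F [-0.1 -0.2 -0.4] w 0.0001
[-3.500e-01 -1.000e-03  1.929e+00] [-0.     0.059 -0.021]
```

View pics/w11.png

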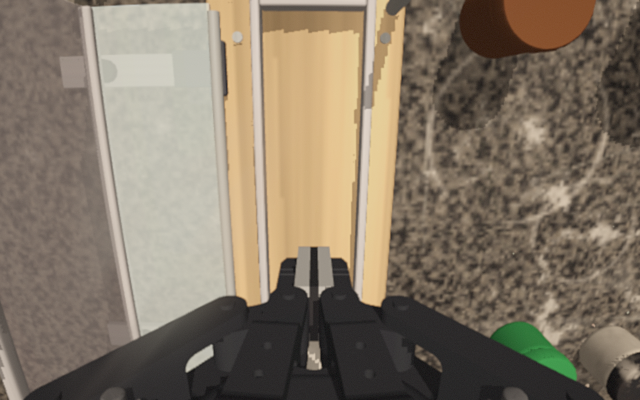

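>>> play_rows(commands="-0.2 0 0.5 0 -1.5 0 0;-0.2 0 1 0 -3 0 0;-0.2 0 1.4 0 -4 0 0;-0.2 0 1.7 0 -4 0 0;-0.2 0 1.9 0 -4 0 0;-0.2 0 1.9 0 -4 0 0;-0.2 0 1.9 0 -4 0 0")

```text
clock: 23.2
ee_pos: [0.5784, 0.0319, 0.0378]
tool_rot: [-180.0, 20.1, -0.1]
wrist_force: [0.4, 0.3, -0.4]
width: -0.0001
```

```bash
python3 d.py .550 .032 .036; python3 - <<'E'
from h import *
d,st=grab('scene','s12');crop(d['image'],180,130,380,280,4,'pics/s12c.png')
E
```

```text
t 23.2 pos [0.5784 0.0319 0.0378] rot [-1.7999e+02  2.0130e+01 -1.2000e-01] F [ 0.4  0.3 -0.4] w -0.0001
[-0.521 -0.     0.229] [0. 0. 0.]
```

View pics/s12c.png

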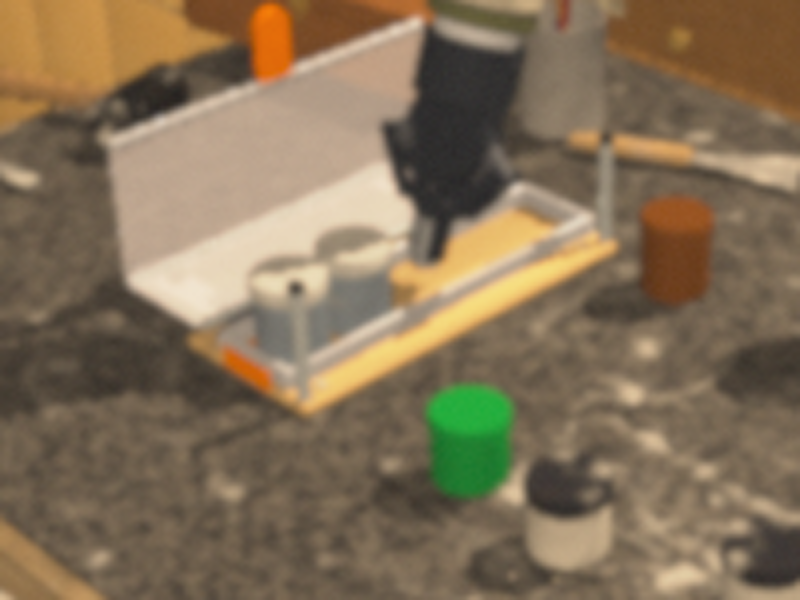

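>>> play_rows(commands="-0.15 0 0.055 0 0 0 0;-0.3 0 0.11 0 0 0 0;-0.4 0 0.145 0 0 0 0;-0.47 0 0.17 0 0 0 0;-0.47 0 0.17 0 0 0 0")

```text
clock: 23.75
ee_pos: [0.5533, 0.0322, 0.0371]
tool_rot: [-180.0, 20.2, -0.1]
wrist_force: [0.3, 0.7, 0.1]
width: 0.0001
```

>>> play_rows(commands="-0.03 0 0.01 0 0 0 0;-0.06 0 0.02 0 0 0 0;-0.09 0 0.03 0 0 0 0;-0.11 0 0.04 0 0 0 0;-0.11 0 0.04 0 0 0 0")

```text
clock: 24.25
ee_pos: [0.5479, 0.0321, 0.0369]
tool_rot: [180.0, 20.2, -0.1]
wrist_force: [0.7, -0.3, 0.5]
width: -0.0001
```

>>> play_rows(commands="-0.02 0 0.007 0 0 0 0;-0.04 0 0.014 0 0 0 0;-0.06 0 0.02 0 0 0 0;-0.06 0 0.02 0 0 0 0")

```text
clock: 24.65
ee_pos: [0.5447, 0.0321, 0.037]
tool_rot: [-180.0, 20.2, -0.1]
wrist_force: [0.5, -0.7, 0.3]
width: -0.0003
```

```bash
cat > lids.py <<'E'
from h import *
d,st=grab("top","tl");P=cloud(d)
crop(d['image'],210,130,310,250,5,'pics/tl.png')
m=(P[...,2]>.068)&(P[...,2]<.08)&(P[...,0]>.40)&(P[...,0]<.53)&(P[...,1]>-.01)&(P[...,1]<.075)
q=P[m];print(len(q),np.percentile(q,[1,99],axis=0))
d,st=grab('scene','sl');crop(d['image'],220,150,340,250,6,'pics/sl.png')
E
python3 lids.py
```

```text
570 [[0.42540452 0.00726513 0.06868481]
 [0.52890628 0.05856353 0.0766315 ]]
```

View pics/tl.png

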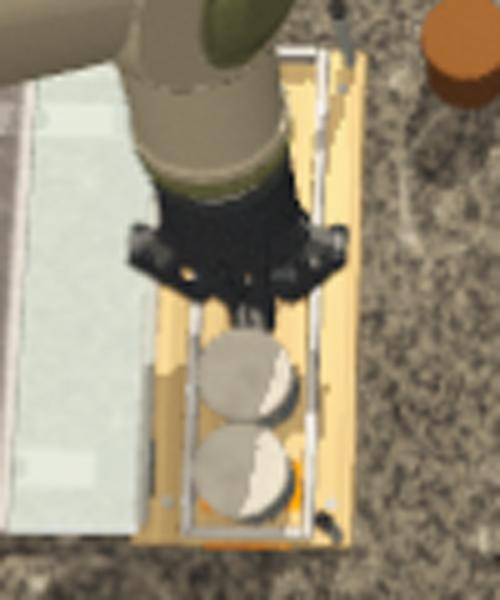

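View pics/sl.png

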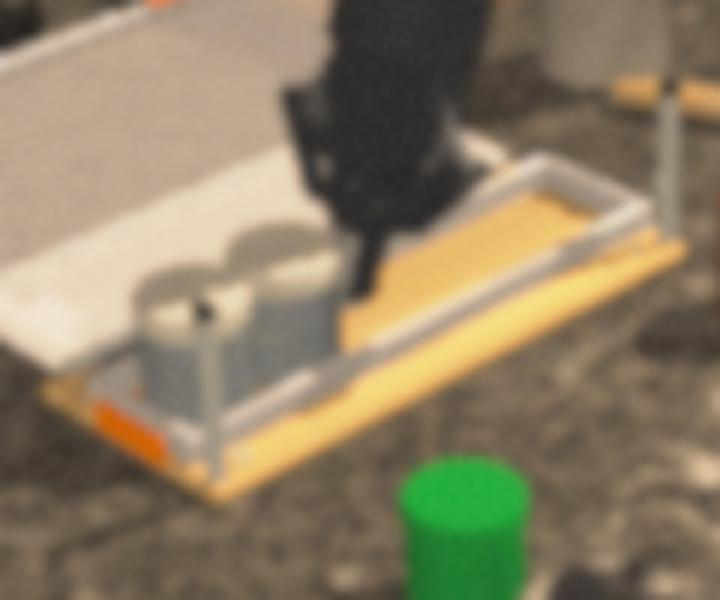

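>>> play_rows(commands="-0.02 0 0.007 0 0 0 0;-0.04 0 0.014 0 0 0 0;-0.06 0 0.02 0 0 0 0;-0.06 0 0.02 0 0 0 0")

```text
clock: 25.15
ee_pos: [0.5415, 0.0321, 0.0371]
tool_rot: [-180.0, 20.2, -0.1]
wrist_force: [0.4, 0.4, -0.8]
width: 0.0007
```

>>> play_rows(commands="-0.02 0 0.007 0 0 0 0;-0.03 0 0.01 0 0 0 0;-0.04 0 0.014 0 0 0 0;-0.04 0 0.014 0 0 0 0")

```text
clock: 25.55
ee_pos: [0.5398, 0.0321, 0.0371]
tool_rot: [180.0, 20.2, -0.1]
wrist_force: [1.4, 0.2, -0.5]
width: 0.0002
```

>>> play_rows(commands="-0.02 0 0.007 0 0 0 0;-0.03 0 0.01 0 0 0 0;-0.03 0 0.01 0 0 0 0")

```text
clock: 25.85
ee_pos: [0.5393, 0.032, 0.0373]
tool_rot: [180.0, 20.1, -0.1]
wrist_force: [5.5, -0.6, -0.3]
width: 0.0001
```

>>> play_rows(commands="-0.02 0 0.007 0 0 0 0;-0.03 0 0.01 0 0 0 0;-0.03 0 0.01 0 0 0 0")

```text
clock: 26.15
ee_pos: [0.539, 0.0319, 0.0375]
tool_rot: [180.0, 19.9, -0.1]
wrist_force: [8.7, 0.2, 0.8]
width: -0.0
```

```bash
python3 lids.py
```

```text
577 [[0.41983449 0.00679944 0.06904864]
 [0.52405057 0.05850988 0.0778932 ]]
```

View pics/tl.png

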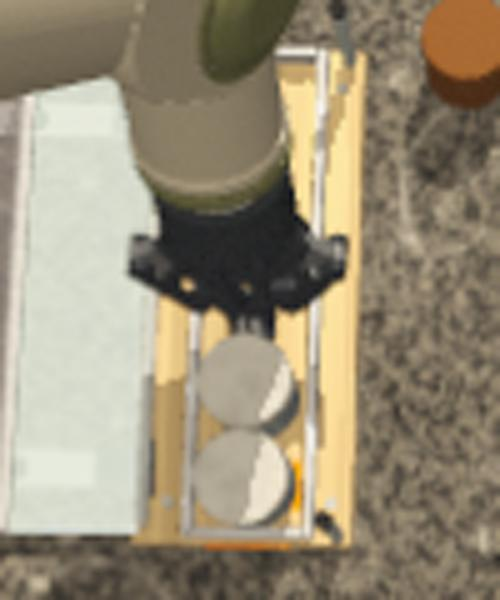

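>>> play_rows(commands="0.1 0 -0.03 0 0 0 0;0.3 0 -0.1 0 0 0 0;0.4 0 -0.6 0 0 0 0.3;0.4 0 -1.4 0 1 0 0.8;0.4 0 -2.4 0 2.5 0 0.8;0.4 0 -3 0 4 0 0.8;0.4 0 -3 0 4 0 0.8")

```text
clock: 26.95
ee_pos: [0.6075, 0.0312, 0.1753]
tool_rot: [-179.9, -0.2, -0.2]
wrist_force: [-0.8, 0.8, 0.3]
width: 0.0681
```

```bash
python3 d.py .42 -.247 .17 0
```

```text
t 26.95 pos [0.6075 0.0312 0.1753] rot [-179.88   -0.24   -0.18] F [-0.8  0.8  0.3] w 0.0681
[-3.733  5.575  0.079] [-0.023 -0.048 -0.036]
```

>>> play_rows(commands="-1 1.5 0 0 0 0 0.8;-2 3 0 0 0 0 0.8;-3 4.5 0 0 0 0 0.8;-3.73 5.57 0.08 0 -0.05 -0.04 0.8;-3.73 5.57 0.08 0 -0.05 -0.04 0.8;-3.73 5.57 0.08 0 -0.05 -0.04 0.8;-3.73 5.57 0.08 0 -0.05 -0.04 0.8;-3.73 5.57 0.08 0 -0.05 -0.04 0.8;-3.73 5.57 0.08 0 -0.05 -0.04 0.8;-3.73 5.57 0.08 0 -0.05 -0.04 0.8")

```text
clock: 27.95
ee_pos: [0.4206, -0.2452, 0.1672]
tool_rot: [-179.9, 0.5, 0.2]
wrist_force: [1.0, 0.6, -0.5]
width: 0.0683
```

```bash
python3 d.py .437 -.247 .032 0; python3 - <<'E'
from h import *
d,st=grab("wrist","w13")
d,st=grab("top","t13");crop(d["image"],190,115,430,295,3.3,"pics/t13c.png")
E
```

```text
t 27.95 pos [ 0.4206 -0.2452  0.1672] rot [-179.93    0.55    0.2 ] F [ 1.   0.6 -0.5] w 0.0683
[0.353 0.041 2.701] [-0.014  0.109  0.041]
```

View pics/w13.png

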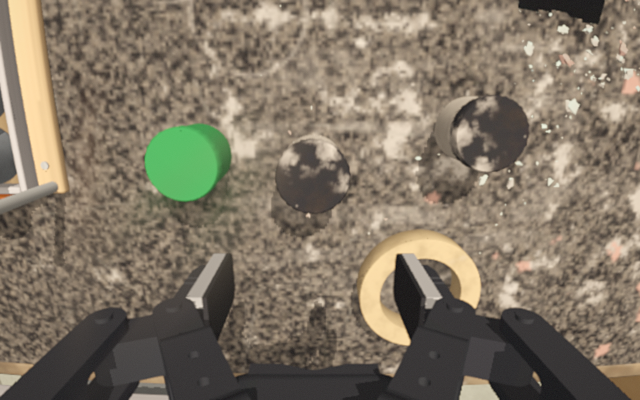

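View pics/t13c.png

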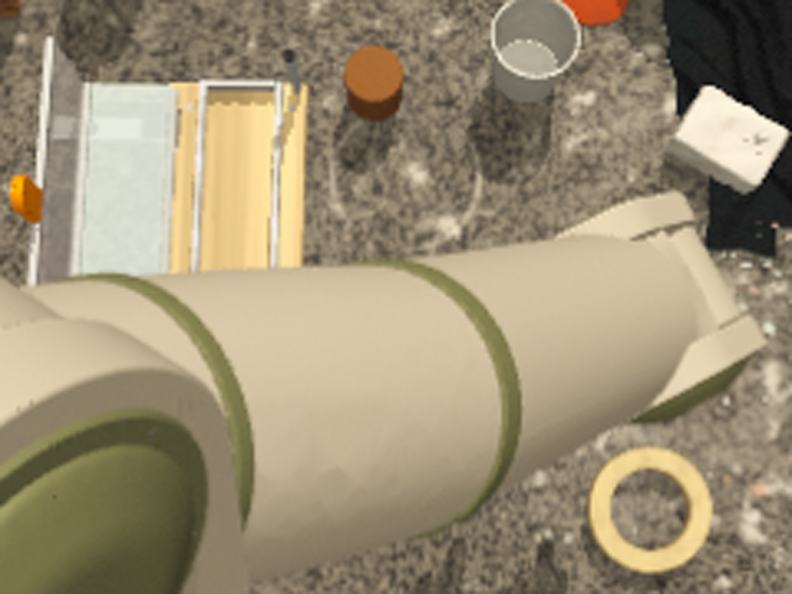

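```bash
python3 - <<'E'
from h import *
from bench import readout
d=load("pics/w13.npz");st=readout.read_state()
for u,v,z in [(313,174,.052),(489,133,.052),(185,163,.052),(419,287,.024)]: print(u,v,np.round(at_z(d,u,v,z,st),4),np.round(at_d(d,u,v,st),4))
E
python3 d.py .437 -.245 .032 0
```

```text
313 174 [ 0.4396 -0.245   0.052 ] [ 0.4394 -0.245   0.0514]
489 133 [ 0.47   -0.3684  0.052 ] [ 0.4701 -0.3682  0.0524]
185 163 [ 0.4473 -0.1536  0.052 ] [ 0.4473 -0.1537  0.0522]
419 287 [ 0.3317 -0.3394  0.024 ] [ 0.4334 -0.2806  0.1957]
t 28.05 pos [ 0.4208 -0.245   0.1673] rot [-179.96    0.52    0.26] F [ 0.2 -0.   0.7] w 0.0684
[0.348 0.004 2.704] [-0.008  0.104  0.052]
```

>>> play_rows(commands="0.34 0.01 0.6 0 0.1 0.05 0.8;0.34 0.01 1.2 0 0.1 0.05 0.8;0.34 0.01 1.8 0 0.1 0.05 0.8;0.34 0.01 2.3 0 0.1 0.05 0.8;0.34 0.01 2.61 0 0.1 0.05 0.8;0.34 0.01 2.61 0 0.1 0.05 0.8;0.34 0.01 2.61 0 0.1 0.05 0.5;0.34 0.01 2.61 0 0.1 0.05 0.5;0.34 0.01 2.61 0 0.1 0.05 0.5;0.34 0.01 2.61 0 0.1 0.05 0.5", force=30)

```text
clock: 29.05
ee_pos: [0.4365, -0.2466, 0.0378]
tool_rot: [180.0, -0.1, -0.1]
wrist_force: [1.0, 0.8, -0.6]
width: 0.054
```

>>> play_rows(commands="0 0 -0.4 0 0 0 0.5;0 0 -1 0 0 0 0.5;0 0 -1.8 0 0 0 0.5;0 0 -2.2 0 0 0 0.5;0 0 -2.2 0 0 0 0.5;0 0 -2.2 0 0 0 0.5")

```text
clock: 29.65
ee_pos: [0.4363, -0.2462, 0.1473]
tool_rot: [-180.0, -0.1, -0.1]
wrist_force: [1.4, 0.4, -0.9]
width: 0.0541
```

```bash
python3 d.py .60 .0315 .145 0
```

```text
t 29.65 pos [ 0.4363 -0.2462  0.1473] rot [-1.8e+02 -1.1e-01 -7.0e-02] F [ 1.4  0.4 -0.9] w 0.0541
[ 3.267 -5.558  0.053] [ 0.    -0.021 -0.014]
```

>>> play_rows(commands="0.5 -0.8 -0.2 0 0 0 0.5;1 -1.7 -0.3 0 0 0 0.5;1.6 -2.6 -0.3 0 0 0 0.5;2.2 -3.6 -0.3 0 0 0 0.5;2.5 -4.5 -0.3 0 0 0 0.5;2.5 -5.2 -0.3 0 0 0 0.5;2.5 -5.56 -0.3 0 0 0 0.5;2.5 -5.56 0 0 0 0 0.5;2.5 -5.56 0 0 0 0 0.5;2.5 -5.56 0 0 0 0 0.5")

```text
clock: 30.65
ee_pos: [0.5609, 0.0292, 0.1463]
tool_rot: [179.9, 0.1, -0.3]
wrist_force: [1.0, -0.1, -0.4]
width: 0.0537
```

>>> play_rows(commands="0 0 0 0 0 0 0.5;0 0 0 0 0 0 0.5")

```text
clock: 30.85
ee_pos: [0.5617, 0.0297, 0.1475]
tool_rot: [180.0, -0.1, -0.3]
wrist_force: [0.8, 0.2, -0.7]
width: 0.0537
```

```bash
python3 d.py .561 .0315 .048 0;python3 - <<'E'
from h import *
d,st=grab("wrist","w14")
d,st=grab("top","t14");crop(d['image'],210,130,310,250,5,'pics/t14c.png')
E
```

```text
t 30.85 pos [0.5617 0.0297 0.1475] rot [ 1.7999e+02 -6.0000e-02 -2.5000e-01] F [ 0.8  0.2 -0.7] w 0.0537
[-0.016 -0.036  1.989] [ 0.001 -0.012 -0.05 ]
```

View pics/w14.png

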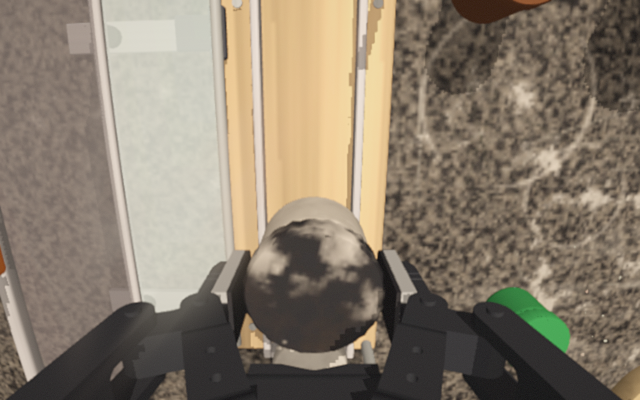

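View pics/t14c.png

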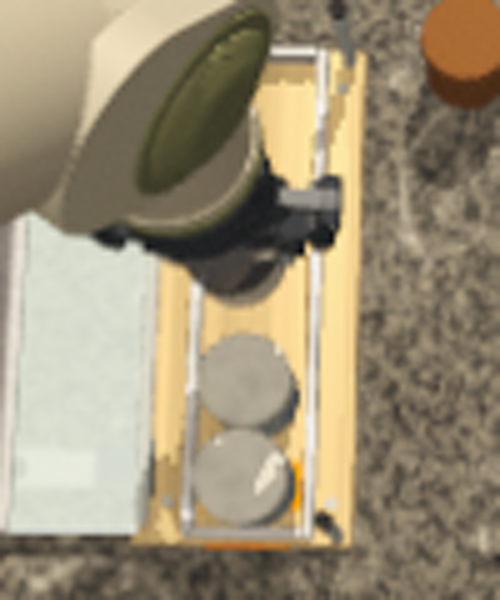

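>>> play_rows(commands="0 -0.03 0.5 0 0 -0.05 0.5;0 -0.03 1 0 0 -0.05 0.5;0 -0.03 1.5 0 0 -0.05 0.5;0 -0.03 1.8 0 0 -0.05 0.5;0 -0.03 1.93 0 0 -0.05 0.5;0 -0.03 1.98 0 0 -0.05 0.5;0 -0.03 1.99 0 0 -0.05 0.5;0 -0.03 1.99 0 0 -0.05 0.6;0 -0.03 1.99 0 0 -0.05 0.75;0 -0.03 1.99 0 0 -0.05 0.75")

```text
clock: 31.95
ee_pos: [0.5619, 0.0327, 0.0483]
tool_rot: [-180.0, -0.1, 0.1]
wrist_force: [-0.4, -0.3, 0.3]
width: 0.064
```

>>> play_rows(commands="0 0 0 0 0 0 0.75;0 0 -0.5 0 0 0 0.75;0 0 -1.2 0 0 0 0.75;0 0 -2 0 0 0 0.8;0 0 -2.4 0 0 0 0.8;0 0 -2.4 0 0 0 0.8")

```text
clock: 32.55
ee_pos: [0.5628, 0.0325, 0.1704]
tool_rot: [-180.0, -0.3, 0.1]
wrist_force: [-0.4, -0.4, 0.4]
width: 0.0686
```

```bash
python3 d.py .44 -.34 .17 0;python3 lids.py
```

```text
t 32.55 pos [0.5628 0.0325 0.1704] rot [-1.7995e+02 -2.9000e-01  1.3000e-01] F [-0.4 -0.4  0.4] w 0.0686
[-2.474  7.445 -0.01 ] [-0.009 -0.058  0.026]
576 [[0.42001587 0.00672694 0.06888763]
 [0.52579211 0.05857877 0.0777055 ]]
```

View pics/tl.png

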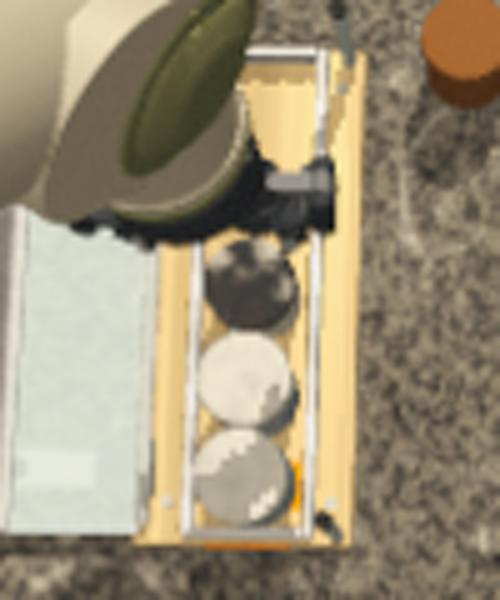

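View pics/sl.png

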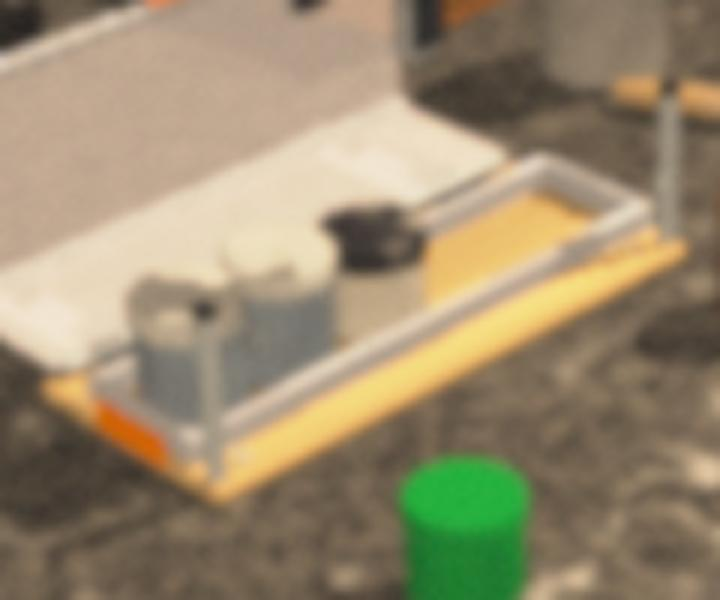

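Good: new_1 stands right behind the old two. Next pot.

>>> play_rows(commands="-0.6 1.5 0 0 0 0 0.8;-1 2.5 0 0 0 0 0.8;-1.4 3.5 0 0 0 0 0.8;-1.8 4.5 0 0 0 0 0.8;-2.1 5.5 0 0 0 0 0.8;-2.47 6.5 0 0 0 0 0.8;-2.47 7.4 0 0 0 0 0.8;-2.47 7.4 0 0 0 0 0.8;-2.47 7.4 0 0 0 0 0.8;-2.47 7.4 0 0 0 0 0.8")

```text
clock: 33.65
ee_pos: [0.4377, -0.3382, 0.1665]
tool_rot: [-179.9, 0.1, -0.0]
wrist_force: [0.1, 0.5, -0.3]
width: 0.0684
```

>>> play_rows(commands="0 0 0 0 0 0 0.8;0 0 0 0 0 0 0.8")

```text
clock: 33.85
ee_pos: [0.4393, -0.336, 0.167]
tool_rot: [-179.9, 0.0, 0.2]
wrist_force: [-1.0, -0.1, 0.3]
width: 0.0686
```

```bash
python3 - <<'E'
from h import *
d,st=grab("wrist","w15")
d,st=grab("scene","s15");crop(d['image'],200,140,420,330,3.1,'pics/s15c.png')
E
```

```text
(no output)
```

View pics/w15.png

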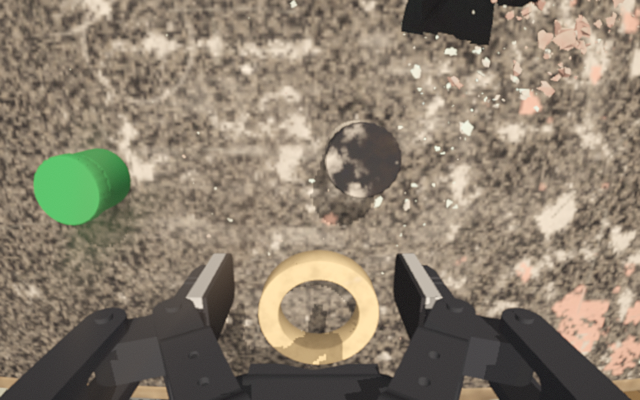

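View pics/s15c.png

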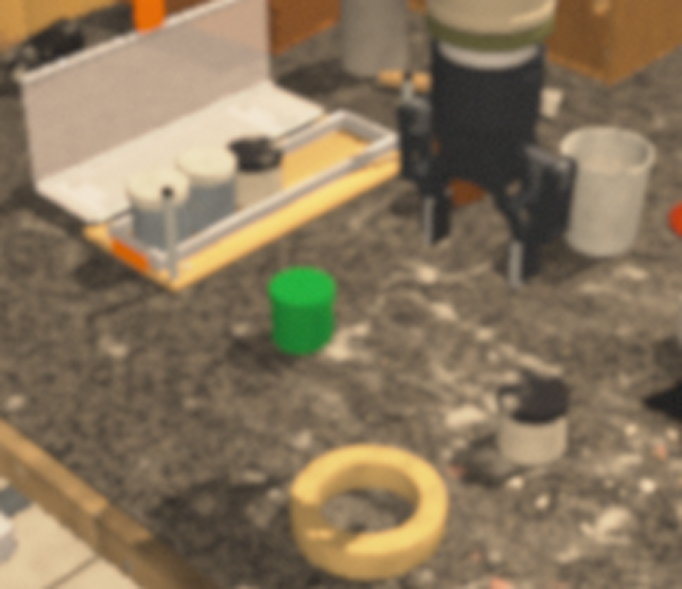

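```bash
python3 - <<'E'
from h import *
from bench import readout
d=load("pics/w15.npz");st=readout.read_state()
p=at_z(d,363,158,.052,st);print(p,at_d(d,363,158,st))
E
python3 d.py .4655 -.369 .037 0
```

```text
[ 0.47085951 -0.37161171  0.052     ] [ 0.47083526 -0.37163241  0.0518536 ]
t 33.95 pos [ 0.4394 -0.3364  0.1674] rot [-1.7996e+02 -2.0000e-02  2.4000e-01] F [ 0.3  0.5 -0.2] w 0.0685
[0.519 0.657 2.607] [-0.008 -0.004  0.048]
```

>>> play_rows(commands="0.3 0.4 0.4 0 0 0.05 0.8;0.59 0.7 0.9 0 0 0.05 0.8;0.59 0.7 1.4 0 0 0.05 0.8;0.59 0.7 1.9 0 0 0.05 0.8;0.59 0.7 2.4 0 0 0.05 0.8;0.59 0.7 2.6 0 0 0.05 0.8;0.59 0.7 2.6 0 0 0.05 0.8;0.59 0.7 2.6 0 0 0.05 0.5;0.59 0.7 2.6 0 0 0.05 0.5;0.59 0.7 2.6 0 0 0.05 0.5")

```text
clock: 34.95
ee_pos: [0.469, -0.3729, 0.0387]
tool_rot: [179.9, -0.1, -0.1]
wrist_force: [0.7, -0.1, 0.9]
width: 0.0542
```

>>> play_rows(commands="0 0 0 0 0 0 0.5;0 0 0 0 0 0 0.5;0 0 -0.4 0 0 0 0.5;0 0 -1 0 0 0 0.5;0 0 -1.8 0 0 0 0.5;0 0 -2.4 0 0 0 0.5;0 0 -2.4 0 0 0 0.5;0 0 -2.4 0 0 0 0.5")

```text
clock: 35.75
ee_pos: [0.4688, -0.3724, 0.1582]
tool_rot: [180.0, -0.1, -0.1]
wrist_force: [0.5, -0.3, -0.2]
width: 0.054
```

```bash
python3 d.py .620 .0315 .155 0;python3 - <<'E'
from h import *
d,st=grab("wrist","w16")
E
```

```text
t 35.75 pos [ 0.4688 -0.3724  0.1582] rot [ 1.7998e+02 -1.2000e-01 -1.0000e-01] F [ 0.5 -0.3 -0.2] w 0.054
[ 3.01  -8.083  0.068] [ 0.004 -0.023 -0.019]
```

View pics/w16.png

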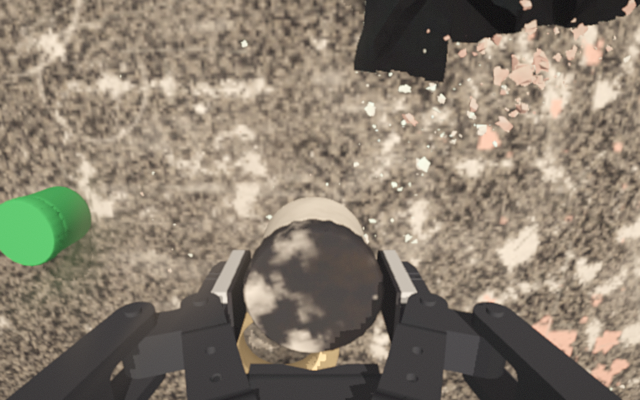

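>>> play_rows(commands="0.4 -0.9 0 0 0 0 0.5;0.8 -1.8 0 0 0 0 0.5;1.2 -2.8 0 0 0 0 0.5;1.6 -3.8 0 0 0 0 0.5;2 -4.8 0 0 0 0 0.5;2.4 -5.8 0 0 0 0 0.5;2.8 -6.8 0 0 0 0 0.5;3.04 -7.6 0 0 0 0 0.5;3.04 -8.08 0 0 0 0 0.5;3.04 -8.08 0 0 0 0 0.5")

```text
clock: 36.8
ee_pos: [0.6211, 0.0379, 0.1551]
tool_rot: [-179.9, 0.2, 0.4]
wrist_force: [-1.0, 0.0, -0.8]
width: 0.0543
```

>>> play_rows(commands="0 0 0 0 0 0 0.5;0 0 0 0 0 0 0.5;0 0 0 0 0 0 0.5")

```text
clock: 37.1
ee_pos: [0.621, 0.0291, 0.1576]
tool_rot: [180.0, -0.0, -0.3]
wrist_force: [-0.9, 0.2, -0.8]
width: 0.0537
```

```bash
python3 d.py .6215 .032 .0482 0
```

```text
t 37.1 pos [0.621  0.0291 0.1576] rot [ 1.7997e+02 -1.0000e-02 -2.8000e-01] F [-0.9  0.2 -0.8] w 0.0537
[ 0.01  -0.059  2.187] [ 0.006 -0.002 -0.057]
```

>>> play_rows(commands="0.01 -0.03 0.5 0 0 -0.03 0.5;0.01 -0.03 1 0 0 -0.03 0.5;0.01 -0.03 1.5 0 0 -0.03 0.5;0.01 -0.03 1.9 0 0 -0.03 0.5;0.01 -0.03 2.1 0 0 -0.03 0.5;0.01 -0.03 2.17 0 0 -0.03 0.5;0.01 -0.03 2.185 0 0 -0.03 0.5;0.01 -0.03 2.185 0 0 -0.03 0.6;0.01 -0.03 2.185 0 0 -0.03 0.75;0.01 -0.03 2.185 0 0 -0.03 0.75")

```text
clock: 38.1
ee_pos: [0.6223, 0.0325, 0.0491]
tool_rot: [-180.0, -0.1, 0.0]
wrist_force: [-0.5, 1.0, 0.1]
width: 0.0642
```

>>> play_rows(commands="0 0 0 0 0 0 0.75;0 0 -0.5 0 0 0 0.75;0 0 -1.2 0 0 0 0.75;0 0 -2 0 0 0 0.7;0 0 -3 0 0 0 0.7;0 0 -3.5 0 0 -1.5 0.7;0 -0.5 -3.5 0 0 -3 0.7;0 -1.5 -3.5 0 0 -4.5 0.7;0 -1.5 -3.5 0 0 -6 0.7;0 -1.5 -3.5 0 0 -7.5 0.7")

```text
clock: 39.1
ee_pos: [0.6215, 0.1099, 0.2235]
tool_rot: [180.0, -0.0, 38.0]
wrist_force: [-0.7, -0.8, -0.2]
width: 0.0596
```

```bash
python3 d.py .5695 .188 .225 90;python3 lids.py;python3 - <<'E'
from h import *
d,st=grab("scene","s17");crop(d['image'],180,100,420,280,3.3,'pics/s17c.png')
E
```

```text
t 39.1 pos [0.6215 0.1099 0.2235] rot [ 1.800e+02 -4.000e-02  3.804e+01] F [-0.7 -0.8 -0.2] w 0.0596
[ 0.144 -1.871 -0.031] [ 4.0000e-03 -7.0000e-03 -1.0393e+01]
581 [[0.41995236 0.00691744 0.06872806]
 [0.52587972 0.05854556 0.07717294]]
```

View pics/tl.png

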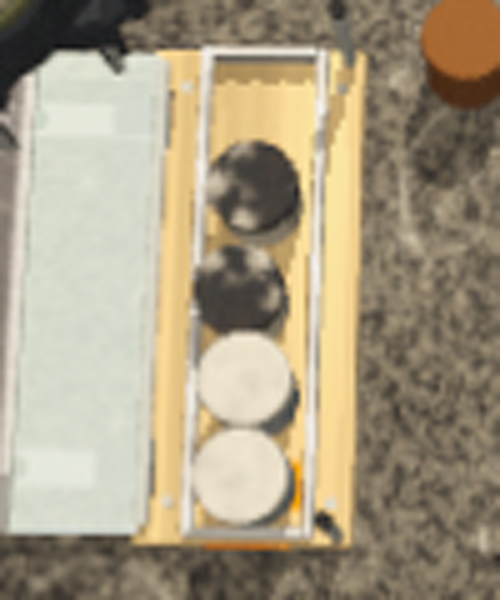

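View pics/s17c.png

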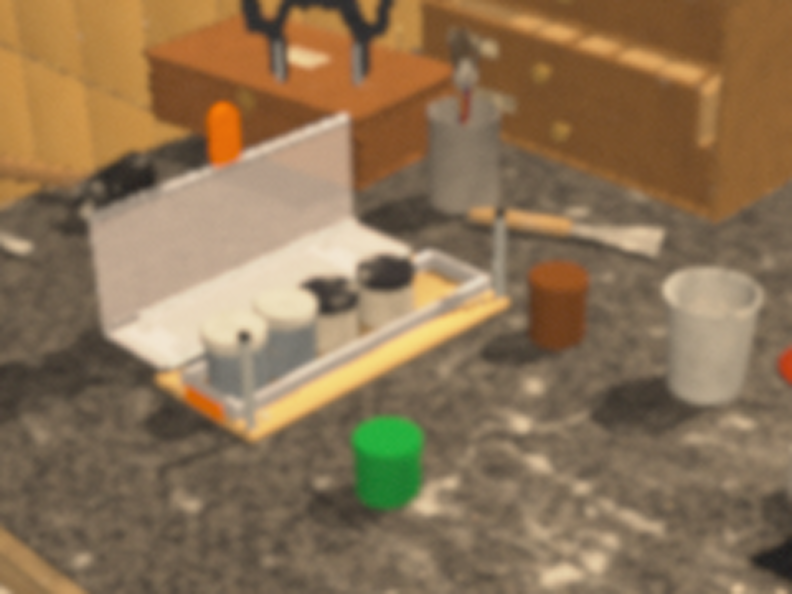

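```bash
python3 - <<'E'
from h import *
d=load("pics/tl.npz");P=cloud(d)
f=lambda x,y:(210+x/5,130+y/5)
for c in [(252,188),(240,288),(246,380),(242,475)]:
    u,v=f(*c);u=int(u);v=int(v);q=P[v-6:v+7,u-6:u+7].reshape(-1,3);q=q[~np.isnan(q).any(1)];ce=q.mean(0);n=np.linalg.svd(q-ce)[2][2];n*=np.sign(n[2]);print(np.round(ce,4),np.round(n,3))
E
```

```text
[0.6187 0.0318 0.061 ] [0.006 0.005 1.   ]
[0.5584 0.036  0.0605] [ 0.088 -0.042  0.995]
[0.4998 0.0295 0.0734] [ 0.037 -0.01   0.999]
[0.4453 0.0308 0.0732] [-0.017 -0.011  1.   ]
```

```bash
python3 d.py .56 -.07 .2235 90
```

```text
t 39.25 pos [0.6217 0.1074 0.2238] rot [ 1.7999e+02 -6.0000e-02  3.7360e+01] F [-0.1 -0.5 -0.5] w 0.0598
[-3.133e+00  2.071e+00  3.000e-03] [ 7.0000e-03 -1.1000e-02 -1.0529e+01]
```

>>> play_rows(commands="-3.13 2.07 0 0 0 -10.5 0.7;-3.13 2.07 0 0 0 -10.5 0.7;-3.13 2.07 0 0 0 -10.5 0.7;-3.13 2.07 0 0 0 -10.5 0.7;-3.13 2.07 0 0 0 -10.5 0.7;-3.13 2.07 0 0 0 -10.5 0.7;-3.13 2.07 0 0 0 -10.5 0.7;-3.13 2.07 0 0 0 -10.5 0.7;-3.13 2.07 0 0 0 -10.5 0.7;-3.13 2.07 0 0 0 -10.5 0.7")

```text
clock: 40.25
ee_pos: [0.5607, -0.0696, 0.2233]
tool_rot: [180.0, 0.0, 89.9]
wrist_force: [0.3, -0.4, 0.6]
width: 0.0596
```

```bash
python3 d.py .5695 .188 .225 90; python3 - <<'E'
from h import *
d,st=grab("wrist","w18")
E
```

```text
t 40.25 pos [ 0.5607 -0.0696  0.2233] rot [1.7998e+02 1.0000e-02 8.9890e+01] F [ 0.3 -0.4  0.6] w 0.0596
[ 5.152  0.166 -0.036] [ 0.003  0.002 -0.021]
```

View pics/w18.png

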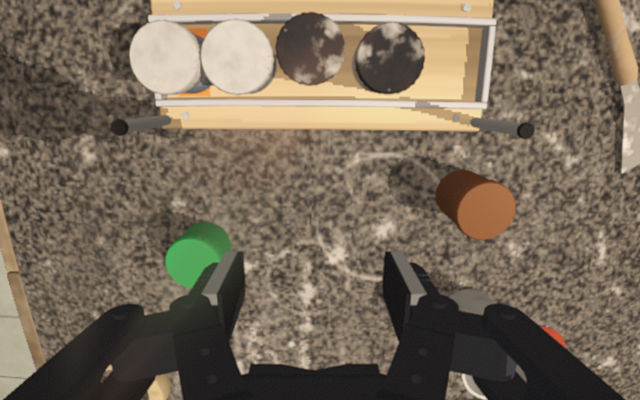

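```bash
python3 - <<'E'
from h import *
from bench import readout
d=load("pics/w18.npz");st=readout.read_state();P=cloud(d,st)
for u,v,z in [(166,57,.074),(238,56,.074),(310,49,.062),(390,58,.062)]:
    q=P[v-22:v+23,u-20:u+21].reshape(-1,3);q=q[~np.isnan(q).any(1)];ce=q.mean(0);n=np.linalg.svd(q-ce)[2][2];n*=np.sign(n[2]);print(np.round(ce,4),np.round(n,3),at_z(d,u,v,z,st))
crop(d["image"],100,0,500,160,2,"pics/w18c.png")
E
```

```text
[0.4502 0.0324 0.0747] [-0.027  0.005  1.   ] [0.44994291 0.03250256 0.074     ]
[0.5051 0.0321 0.0746] [0.026 0.001 1.   ] [0.50497953 0.0322181  0.074     ]
[0.5589 0.0383 0.0621] [0.    0.006 1.   ] [0.55890037 0.03831994 0.062     ]
[0.6215 0.0319 0.062 ] [0.004 0.001 1.   ] [0.62152195 0.03197266 0.062     ]
```

View pics/w18c.png

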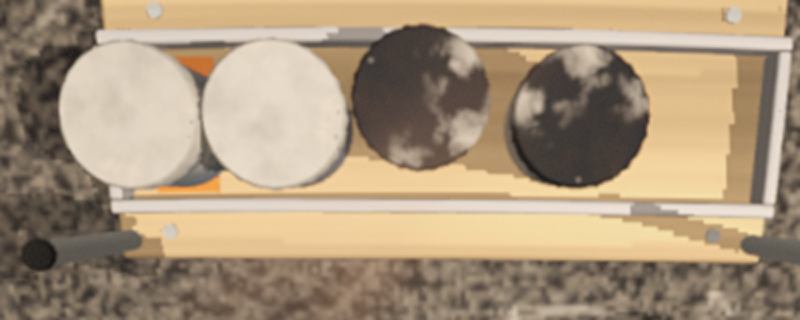

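```bash
python3 - <<'E'
from h import *
def fit(P,u,v,r):
    q=P[v-r:v+r+1,u-r:u+r+1].reshape(-1,3);q=q[~np.isnan(q).any(1)];ce=q.mean(0);n=np.linalg.svd(q-ce)[2][2];return np.round(ce,4),np.round(n*np.sign(n[2]),3)
d=load("pics/t3.npz");P=cloud(d)
print(fit(P,259,178,6),fit(P,261,147,6))
for t in ["t8","tl","t14"]:
    P=cloud(load(f"pics/{t}.npz"))
    for uv in [(258,223),(259,206)]: print(t,fit(P,*uv,6))
E
```

```text
(array([0.5823, 0.0321, 0.0729]), array([-0.022, -0.009,  1.   ])) (array([0.6766, 0.0292, 0.0727]), array([ 0.004, -0.015,  1.   ]))
t8 (array([0.451 , 0.0311, 0.0727]), array([ 0.007, -0.003,  1.   ]))
t8 (array([ 0.4635, -0.0007,  0.2802]), array([0.323, 0.945, 0.052]))
tl (array([0.4511, 0.0311, 0.0726]), array([ 0.182, -0.09 ,  0.979]))
tl (array([0.4998, 0.0295, 0.0734]), array([ 0.037, -0.01 ,  0.999]))
t14 (array([0.451 , 0.031 , 0.0729]), array([ 0.157, -0.061,  0.986]))
t14 (array([0.4998, 0.0294, 0.0733]), array([ 0.026, -0.02 ,  0.999]))
```

```bash
python3 - <<'E'
from h import *
from bench import readout
d=load("pics/w18.npz");st=readout.read_state();P=cloud(d,st)
for c,v in [(166,57),(238,56),(310,49),(390,58)]:
    print([ (round(float(np.nanmedian(P[v-5:v+6,u-1:u+2,0])),3),round(float(np.nanmedian(P[v-5:v+6,u-1:u+2,2]))*1e3 if 0 else float(np.nanmedian(P[v-5:v+6,u-1:u+2,2])),4)) for u in range(c-30,c+31,10)])
E
```

```text
[(0.427, 0.0743), (0.434, 0.0739), (0.443, 0.0748), (0.45, 0.0746), (0.458, 0.075), (0.466, 0.0754), (0.473, 0.0751)]
[(0.483, 0.0752), (0.49, 0.075), (0.498, 0.0749), (0.505, 0.0745), (0.513, 0.0744), (0.52, 0.0738), (0.528, 0.0739)]
[(0.536, 0.0622), (0.543, 0.0622), (0.551, 0.0619), (0.559, 0.0622), (0.567, 0.062), (0.574, 0.062), (0.582, 0.062)]
[(0.598, 0.0619), (0.606, 0.0619), (0.614, 0.0619), (0.621, 0.0621), (0.629, 0.0621), (0.637, 0.0618), (0.645, 0.0623)]
```

>>> play_rows(commands="1 0.1 -0.04 0 0 0 0.7;2 0.17 -0.04 0 0 0 0.7;3 0.17 -0.04 0 0 0 0.7;4 0.17 -0.04 0 0 0 0.7;5 0.17 -0.04 0 0 0 0.7;5.15 0.17 -0.04 0 0 0 0.7;5.15 0.17 -0.04 0 0 0 0.7;5.15 0.17 -0.04 0 0 0 0.7;5.15 0.17 -0.04 0 0 0 0.7;5.15 0.17 -0.04 0 0 0 0.7")

```text
clock: 41.3
ee_pos: [0.5694, 0.1857, 0.2257]
tool_rot: [180.0, 0.0, 89.9]
wrist_force: [-0.4, 0.5, 0.5]
width: 0.0598
```

```bash
python3 d.py .5695 .1875 .155 90
```

```text
t 41.3 pos [0.5694 0.1857 0.2257] rot [1.7995e+02 2.0000e-02 8.9850e+01] F [-0.4  0.5  0.5] w 0.0598
[0.036 0.002 1.413] [ 0.01   0.004 -0.029]
```

>>> play_rows(commands="0.01 0 0.3 0 0 -0.03 0.7;0.01 0 0.6 0 0 -0.03 0.7;0.01 0 0.9 0 0 -0.03 0.7;0.01 0 1.2 0 0 -0.03 0.7;0.01 0 1.41 0 0 -0.03 0.7;0.01 0 1.41 0 0 -0.03 0.7;0.01 0 1.41 0 0 -0.03 0.2;0.01 0 1.41 0 0 -0.03 0.2;0.01 0 1.41 0 0 -0.03 0.2;0.01 0 1.41 0 0 -0.03 0.2", force=25)

```text
clock: 42.3
ee_pos: [0.5696, 0.188, 0.1557]
tool_rot: [179.9, -0.0, 90.2]
wrist_force: [-0.1, -1.2, 4.3]
width: 0.0296
```

```bash
python3 d.py .5695 .1875 .155 90; python3 - <<'E'
import numpy as np
a=np.deg2rad(120.2);
for t in list(range(0,95,5)):
    b=a-np.deg2rad(t)
    print(t, round((-np.cos(b)+np.cos(a))*.171/.05,2), round(-(np.sin(b)-np.sin(a))*.171/.05,2))
E
```

```text
t 42.3 pos [0.5696 0.188  0.1557] rot [ 1.799e+02 -2.000e-02  9.016e+01] F [-0.1 -1.2  4.3] w 0.0296
[-0.01  -0.001  0.015] [ 0.021 -0.004  0.031]
0 0.0 -0.0
5 -0.26 -0.14
10 -0.54 -0.25
15 -0.82 -0.34
20 -1.11 -0.41
25 -1.41 -0.45
30 -1.71 -0.46
35 -2.01 -0.45
40 -2.3 -0.41
45 -2.59 -0.35
50 -2.88 -0.26
55 -3.15 -0.15
60 -3.42 -0.01
65 -3.67 0.15
70 -3.91 0.33
75 -4.13 0.53
80 -4.33 0.75
85 -4.51 0.98
90 -4.68 1.24
```

>>> play_rows(commands="-0.1 0 -0.05 0 0 0 0.2;-0.26 0 -0.14 0 0 0 0.2;-0.54 0 -0.25 0 0 0 0.2;-0.82 0 -0.34 0 0 0 0.2;-1.11 0 -0.41 0 0 0 0.2;-1.41 0 -0.45 0 0 0 0.2;-1.71 0 -0.46 0 0 0 0.2;-2.01 0 -0.45 0 0 0 0.2;-2.16 0 -0.43 0 0 0 0.2;-2.3 0 -0.41 0 0 0 0.2")

```text
clock: 43.3
ee_pos: [0.5686, 0.0709, 0.1758]
tool_rot: [-180.0, 0.0, 90.1]
wrist_force: [-3.9, 0.8, 7.2]
width: 0.0295
```

>>> play_rows(commands="-0.14 0 0.03 0 0 0 0.2;-0.29 0 0.06 0 0 0 0.2;-0.58 0 0.15 0 0 0 0.2;-0.85 0 0.26 0 0 0 0.2;-1.12 0 0.4 0 0 0 0.2;-1.37 0 0.56 0 0 0 0.2;-1.5 0 0.65 0 0 0 0.2;-1.61 0 0.74 0 0 0 0.2;-1.61 0 0.74 0 0 0 0.2")

```text
clock: 44.2
ee_pos: [0.5679, -0.0101, 0.1375]
tool_rot: [-179.8, 0.1, 90.0]
wrist_force: [-5.7, -2.3, 5.4]
width: 0.0297
```

```bash
python3 d.py .5685 -.0497 .0945 90; python3 - <<'E'
from h import *
d,st=grab("scene","s19");crop(d['image'],180,100,420,280,3.3,'pics/s19c.png')
E
```

```text
t 44.2 pos [ 0.5679 -0.0101  0.1375] rot [-1.7983e+02  8.0000e-02  9.0020e+01] F [-5.7 -2.3  5.4] w 0.0297
[-0.791  0.014  0.862] [-0.034  0.017  0.003]
```

View pics/s19c.png

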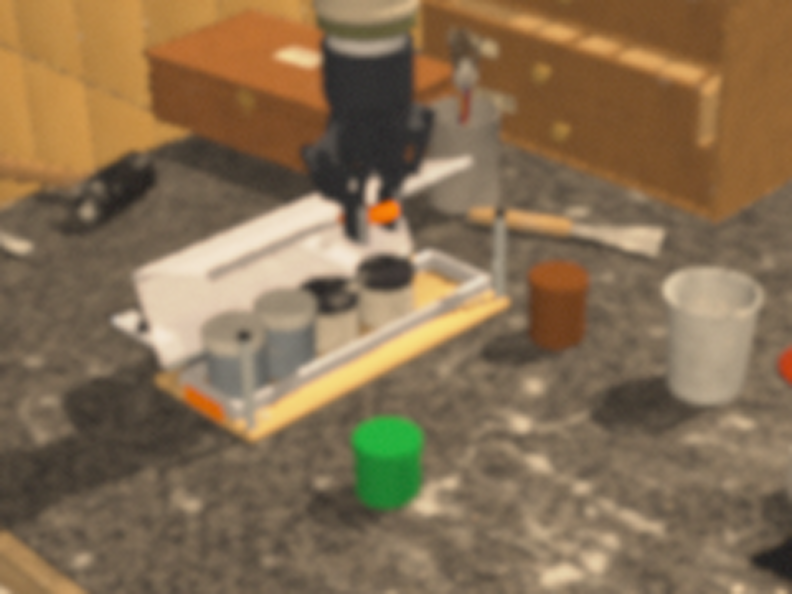

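>>> play_rows(commands="-0.06 0 0.05 0 0 0 0.2;-0.14 0 0.13 0 0 0 0.2;-0.22 0 0.2 0 0 0 0.2;-0.32 0 0.31 0 0 0 0.2;-0.42 0 0.42 0 0 0 0.2;-0.51 0 0.53 0 0 0 0.2;-0.6 0 0.64 0 0 0 0.2;-0.65 0 0.69 0 0 0 0.2;-0.69 0 0.74 0 0 0 0.2;-0.72 0 0.78 0 0 0 0.2")

```text
clock: 45.25
ee_pos: [0.5676, -0.0442, 0.0984]
tool_rot: [-179.8, -0.0, 90.1]
wrist_force: [-5.8, 1.1, -1.0]
width: 0.0295
```

>>> play_rows(commands="-0.02 0 0.025 0 0 0 0.2;-0.04 0 0.05 0 0 0 0.2;-0.05 0 0.07 0 0 0 0.2;-0.06 0 0.09 0 0 0 0.2;-0.07 0 0.11 0 0 0 0.2;-0.07 0 0.11 0 0 0 0.2")

```text
clock: 45.85
ee_pos: [0.5675, -0.0477, 0.0929]
tool_rot: [-179.8, 0.0, 90.1]
wrist_force: [-5.8, -0.2, 0.4]
width: 0.0298
```

>>> play_rows(commands="0 0 0.02 0 0 0 0.2;-0.01 0 0.04 0 0 0 0.2;-0.01 0 0.04 0 0 0 0.2")

```text
clock: 46.15
ee_pos: [0.5675, -0.0487, 0.0911]
tool_rot: [-179.8, 0.0, 90.1]
wrist_force: [-6.6, -2.3, 1.2]
width: 0.0296
```

```bash
python3 - <<'E'
from h import *
d,st=grab("scene","s20");crop(d['image'],220,140,340,240,6,'pics/s20c.png')
E
```

```text
(no output)
```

View pics/s20c.png

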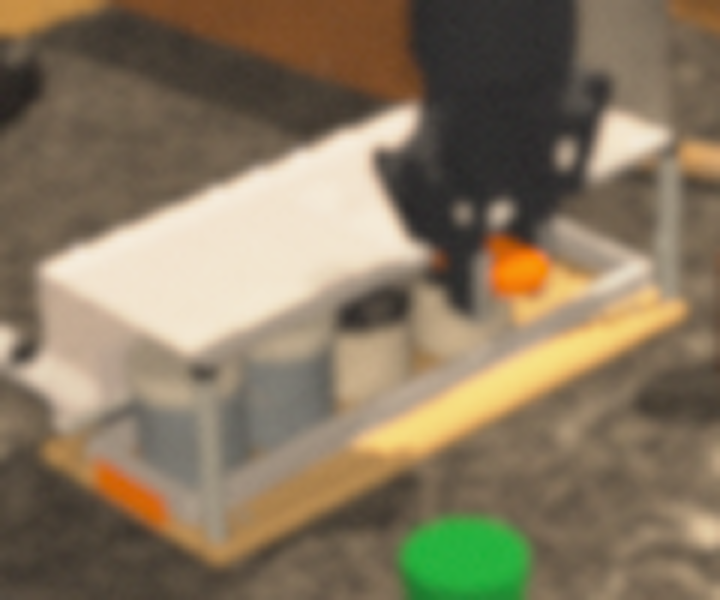

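>>> play_rows(commands="0 0 0.03 0 0 0 0.2;-0.01 0 0.06 0 0 0 0.2;-0.02 0 0.08 0 0 0 0.2;-0.02 0 0.08 0 0 0 0.2")

```text
clock: 46.6
ee_pos: [0.5676, -0.0491, 0.0893]
tool_rot: [-179.9, -0.1, 90.1]
wrist_force: [-12.4, 2.0, 31.3]
width: 0.0295
```

```bash
python3 - <<'E'
from h import *
for n in ["w1","wx"]:
    if n=="wx": d,st=grab("wrist","w21"); P=cloud(d,st); cv2.imwrite("pics/w21.png",d["image"][:,:,::-1])
d,st=grab("top","t21");P=cloud(d)
Q=cloud(load("pics/top0.npz"))
for x in [.44,.48,.69,.705]:
    for y in [-.012,.0,.04]:
        u,v=map(int,np.round(proj(d,(x,y,.104))));print(x,y,np.round(np.nanmedian(P[v-1:v+2,u-1:u+2,2]),4),np.round(np.nanmedian(Q[v-1:v+2,u-1:u+2,2]),4))
crop(d["image"],190,115,350,250,4.5,"pics/t21c.png")
E
```

```text
0.44 -0.012 0.1044 0.1051
0.44 0.0 0.1022 0.1032
0.44 0.04 0.1036 0.1039
0.48 -0.012 0.104 0.1026
0.48 0.0 0.1035 0.102
0.48 0.04 0.1033 0.1035
0.69 -0.012 0.5775 0.104
0.69 0.0 0.5975 0.1036
0.69 0.04 0.6585 0.1037
0.705 -0.012 0.564 0.1047
0.705 0.0 0.5819 0.1037
0.705 0.04 0.6377 0.1033
```

View pics/t21c.png

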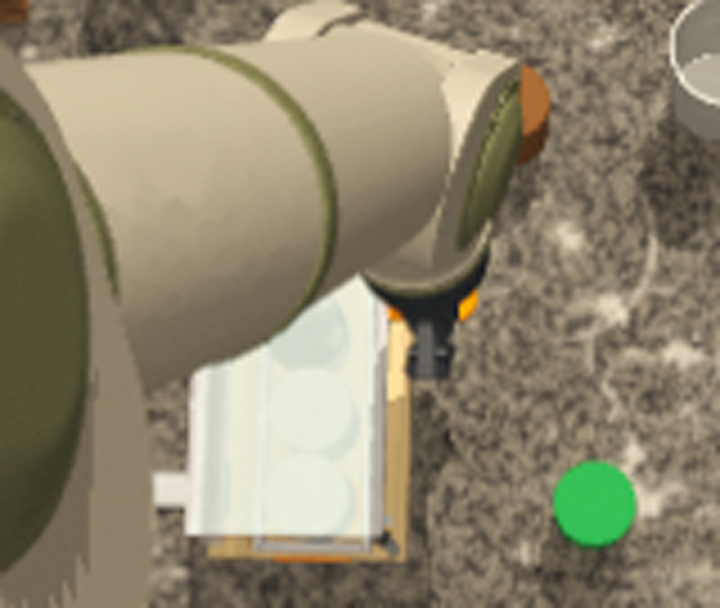

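>>> play_rows(commands="0 0 -0.03 0 0 0 0.2;0 0 -0.05 0 0 0 0.2;0 0 -0.05 0 0 0 0.3;0 0 -0.05 0 0 0 0.6;0 0 -0.05 0 0 0 0.7;0 0 -0.05 0 0 0 0.7;0 0 -0.5 0 0 0 0.7;-0.2 0 -1.2 0 0 0 0.7;-0.5 0 -2.2 0 0 0 0.7;-0.5 0 -3 0 0 0 0.7")

```text
clock: 47.7
ee_pos: [0.5699, -0.0757, 0.24]
tool_rot: [179.9, 0.1, 90.0]
wrist_force: [-0.3, -0.5, 0.1]
width: 0.06
```

>>> play_rows(commands="-0.5 0.5 -0.3 0 0 0 0.7;-1.5 0.5 -0.3 0 0 0 0.7;-2.5 0.5 -0.3 0 0 0 0.7;-3.5 0.5 -0.3 0 0 0 0.7;-4.5 0.5 -0.3 0 0 0 0.7;-5.5 0.5 -0.3 0 0 0 0.7;-6 0.5 -0.3 0 0 0 0.7;-6 0.5 -0.3 0 0 0 0.7;-6 0.5 -0.3 0 0 0 0.7;-6 0.5 -0.3 0 0 0 0.7")

```text
clock: 48.7
ee_pos: [0.5962, -0.3718, 0.2528]
tool_rot: [180.0, -0.1, 90.3]
wrist_force: [-0.4, 0.0, 0.3]
width: 0.0602
```

```bash
python3 - <<'E'
from h import *
d,st=grab("top","t22");crop(d["image"],190,115,430,295,3.3,"pics/t22c.png");P=cloud(d)
Q=cloud(load("pics/top0.npz"))
for x in [.44,.48,.69,.705]:
    for y in [-.012,.04]:
        u,v=map(int,np.round(proj(d,(x,y,.104))));print(x,y,np.round(np.nanmedian(P[v-1:v+2,u-1:u+2,2]),4),np.round(np.nanmedian(Q[v-1:v+2,u-1:u+2,2]),4))
d,st=grab("scene","s22");crop(d['image'],200,140,420,330,3.1,'pics/s22c.png');print(st["clock"])
E
```

```text
0.44 -0.012 0.8697 0.1051
0.44 0.04 0.8665 0.1039
0.48 -0.012 0.8683 0.1026
0.48 0.04 0.8664 0.1035
0.69 -0.012 0.1037 0.104
0.69 0.04 0.1027 0.1037
0.705 -0.012 0.105 0.1047
0.705 0.04 0.1037 0.1033
48.75
```

View pics/t22c.png

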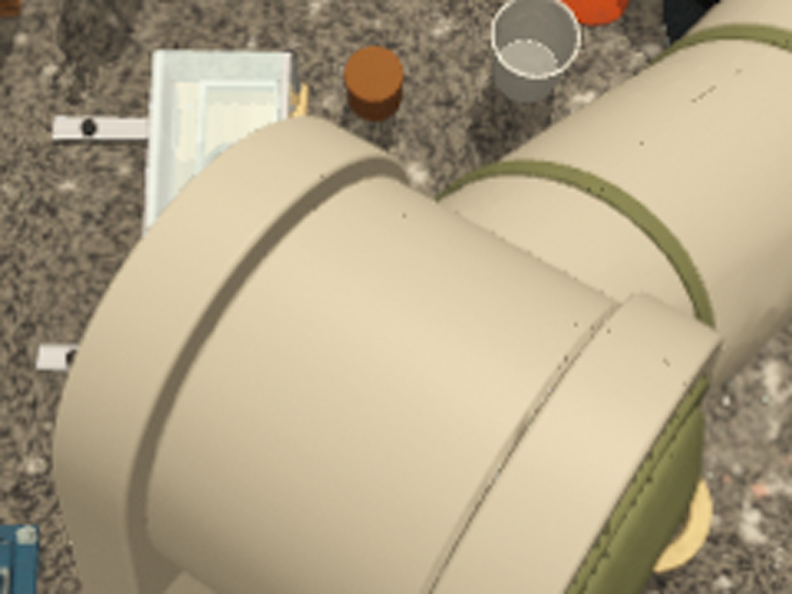

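View pics/s22c.png

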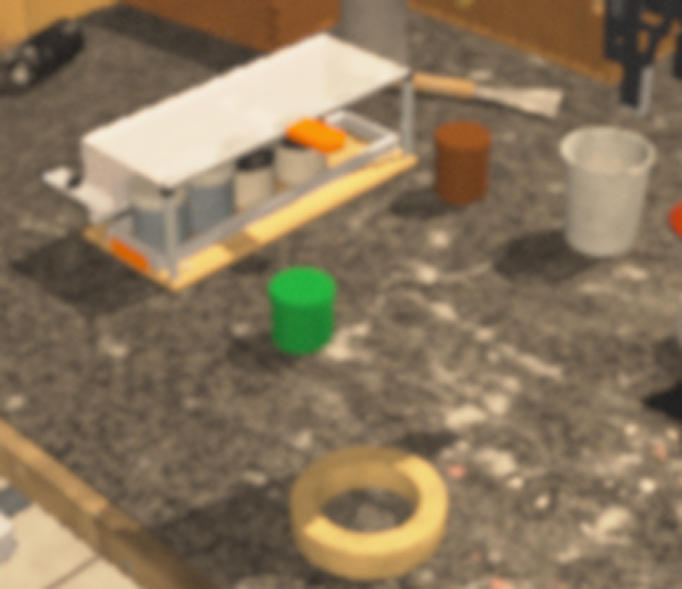

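```bash
python3 -c "
from bench import env
print(env.hand_in())"
```

```text
the job is handed in; nothing more can be done
None
```

The job is done and handed in at about 49 s of the 192 s allowed. The old pots are at the front lip, both new pots are behind them, and the cover is closed. The hand-in gave no verdict.

**What I did**
- I opened the cover by its tab and lowered it onto its stop before letting go.
- I brought both old pots forward. The first tipped to about 34° while I dragged it by the lid, so I lifted it, turned it upright and set it down again. I carried the second one lifted. Then I pushed both against the front lip until the wrist force rose to about 9 N.
- I lifted the two new black-lidded pots in behind the old ones; only two were on the bench.
- I swung the cover closed slowly under grip. At the end I pressed slightly further to be sure it was seated. The wrist force reached 31 N there, under the 120 N limit, and I backed off before releasing.

**Last checks**
- **Cover:** the back half reads within about 1 mm of its height at the start. The arm hid the front half from the top camera, but it read the same just before I let go, and the scene picture shows it resting on the posts.
- **Order:** the pots stand old, old, new, new from the front.
- **Bystanders:** the beaker, tape roll and the green and brown look-alikes look unmoved in the pictures. The plaster block was out of view in the last pictures; it looked unmoved in earlier ones.

**Small irregularities**
- The two old pots' lids read about 1.5° off level, both higher where they meet. I left that as it was.
- The first new pot shifted about 6 mm sideways inside the lane after I placed it. I don't know what moved it. It is still upright and in line behind the old pots.

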